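Slide a top-heavy support stand into place beside the trimmer

ROBOT

A 7-joint arm with a two-finger parallel gripper is mounted at the origin on the work surface. World frame = base frame: x ahead of the robot, y to its left, z up, the work surface at z = 0. Lengths are in mm, angles in degrees, forces in N, time in s.
With the tool pointing down it reaches from about 400 to 850 mm from the base axis. Payload 10.4 kg.
Tool frame: the origin (TCP) lies on the centre line of the jaws, within the pads' length; the fingertips stand manip.tcp_to_tips ahead of it and the grasp point (between the pads) lies 3 mm ahead of it (manip.tcp_to_tips is the distance from the TCP to the fingertips, in mm); y points along the fingers, z is the direction in which the jaws open and shut, and the axes are right-handed (so a half turn about y gives the same grasp; the last joint's range is limited). The gripper opens to 85 mm and grips with 20 to 120 N. Pads are 22 mm wide; open, the fingers measure 114 mm over their backs; the gripper's body (76 mm by 85 mm) begins 54 mm behind the grasp point. The pads swing forward as they close: fully open they stand 13 mm farther back than shut.
Start: joints at [71.413, 19.034, -3.707, 83.658, 1.238, 77.344, -5.071], TCP at [185.795, -596.765, 253.338] pointing down, gripper open.
Joint ranges: [-148.97, 148.97], [-28.65, 121.19], [-84.17, 76.75], [9.2, 138.47], [-72.65, 252.65], [3.7, 117.97], [-149.18, 149.18]. Speed limits (degrees/s): [127.2, 127.2, 159.86, 159.86, 180, 180, 180].

INTERFACE

Orientations are given as [roll, pitch, yaw] about the fixed x, y, z axes, in that order (R = Rz(yaw) Ry(pitch) Rx(roll)).
In Python, from rig import telemetry, vision, job_done, manip gives the robot as it stands.
- The arm moves only by the tool apply_moves, never from a script. Its argument "deltas" is a list of rows, each an object of numbers: "dx", "dy", "dz": the shift along the tool's x, y, z scaled (see below); "wx", "wy", "wz": the turn, a rotation vector about the tool's x, y, z scaled (see below). In form: [{"dx": .., "dy": .., "dz": .., "wx": .., "wy": .., "wz": ..}, ...]. A call has exactly 8 rows; each row shifts and turns the commanded pose from where the row before left it, along the tool's axes as they then stand; what a row does not reach is not made up. The controller multiplies each number of a shift by 0.025 m and each number of a turn by 0.08 rad. A row lasts 1/8 s, in which the tool goes at most 62.5 mm and 10.7 degrees, less where a joint would pass 70% of its speed; a pose out of reach is approached as far as the arm can. A call with a number of a shift or a turn outside -1 to 1 is refused whole. A call with a gripper value outside its range is refused whole. "gripper" is the opening in per cent of the stroke, from 0 (shut) to 100 (fully open), set as the call begins (left out, the last holds). The fingers move at their own pace and stop on an object; "force" is the grip in N (left out, the last holds). Time passes only in rows, so rows that do not move let the fingers close, or fill a call up. It gives the time, the measured TCP pose, the force and the opening at its end, in the units of the state.
- telemetry.read_state(): the state, without advancing time (a new reading comes with each control period).
- vision.snapshot(name): name is "scene" or "top" or "wrist"; returns (picture, depth): 480x640x3 uint8, red, green, blue; 480x640 float32, mm along the optical axis (not along the pixel's ray), 0 where there is no reading.
- vision.camera_params(name): a dict with "mtx" (3x3 intrinsics, pixels), "eye" and "rotation" of the camera in the world. Camera axes: x right, y up, looking along -z (the intrinsics and any distortion apply to the point x, -y, -z); pixel columns grow to the right and rows downward; lengths in mm; the calibration is good to about 2 mm. A picture is of the moment at which its call begins: read the wrist's pose just before it. camera_params takes no time and is no camera call; for the wrist camera it gives the pose at the moment of the call.
- job_done(): hands the job in, once; it reports no verdict.
The state is a dict: "t": time; "joints": joint angles; "dq": joint speeds; "tau": joint torques, N m; "position": TCP position; "ee_rot": TCP orientation; "contact_force": force on the tool from outside, world axes, zero at the start; "ft_torque": the same for the moment, N m; "opening": finger opening in mm.
Only numpy, scipy, OpenCV 4.12 (cv2) and the standard library are available. Lean on these libraries where they do the work, as an engineer would, in place of code of your own. Each camera call takes 0.05 s, during which the arm holds its last target.

TASK

Slide the tall, top-heavy support stand along the bench to its place beside the trimmer: first push it squarely back against the long fence, then slide it along the fence until it sits firmly home in the corner against the end stop. Press it firmly but do not ram it; keep it standing on the bench, never lifted or tipped over, leave it upright, square and touching both rails, and do not disturb the tub, tape roll or sanding block.

Things in the scene. Friction and masses are not known exactly. Their poses are not given: they have to be found in the camera images.
- stand: Loose tall support stand, about 0.9 kg, mostly in its head; topples if pushed fast or above about 50 mm. Origin: centre of the underside; z up. Square black base 90 x 90 mm, 26 mm high, sides along x and y; aluminium column 24 mm in diameter from its centre up to 204 mm. Slides with about 4 to 9 N. Starts 75 to 105 mm (centre) short of the fence, 130 to 250 mm of the end stop, yaw within 0.3 rad.
- head (a point): Centre of the stand's head: square dark steel plate 110 x 110 x 14 mm, 211 mm above the underside, four balls on top (to 225 mm). It overhangs the base by 10 mm all round, so a hand pointing straight down beside the base strikes it: lean the hand back 25 to 45 degrees from the stand and push low on the side of the base.
- trimmer: Fixed grey trimmer and its two aluminium rails, rigid, 22 mm high, 12 mm thick. Origin: inner corner where the rails' faces meet, at bench level; z up. The stand's place is at x < 0, y < 0: when home its centre is at x = -45, y = -45 mm, its sides parallel to the rails. The machine fills x = -145 to 55 mm, y = 35 to 295 mm, up to 295 mm high.
- fence (a point): Middle of the top edge of the long fence's face, 22 mm above the bench. The face is the plane x = 0 of the trimmer's frame, from y = -388 mm to the corner (y = 0); the stand is pushed against it towards +x. Axes as the trimmer's.
- endstop (a point): Middle of the top edge of the end stop's face, 22 mm above the bench. The face is the plane y = 0 of the trimmer's frame, from x = -112 mm to the corner (x = 0); the stand is pushed against it towards +y. Axes as the trimmer's.
- tub: Bystander: white plastic tub, 70 mm in diameter, 85 mm tall, loose, behind the fence. Origin: centre of the underside.
- tape: Bystander: roll of paper tape lying flat, 100 mm in diameter, 24 mm high, loose, on the robot's side of the fence, off to the right. Origin: centre of the underside.
- sander: Bystander: cork sanding block with a wooden grip, 110 x 60 x 45 mm, loose, in front of the trimmer. Origin: centre of the underside.

How it is judged:
By the outcome, as a careful person would: the job done as asked, in the order asked, and still so for the second after the job is handed in, with the robot touching nothing.
It also fails if it takes over 72 s, if anything falls off the work surface, if the arm or the gripper's body presses on something with over 40 N, if the wrist force passes 120 N, or if a joint passes its speed limit or range.

## Working session

There is one attempt and no reset: what is moved stays moved. The work goes in short steps, Python scripts to look and compute and a tool call to move; the robot and the scene stay as the last step left them, time stands still between calls to the robot, and variables do not carry over. Pictures are saved under pics/ and viewed, and the job is handed in when it is done.

Besides the shell and the picture viewer there is one more tool, called after "Request:" in YAML: its name, and indented under it one key for each argument. apply_moves: Moves the arm, as the interface text tells. Shifts and turns lie within -1 to 1; 1 stands for 0.025 m of shift or 0.08 rad of turn. Its arguments: {"type":"object","properties":{"deltas":{"type":"array","items":{"type":"object","properties":{"dx":{"type":"number"},"dy":{"type":"number"},"dz":{"type":"number"},"wx":{"type":"number"},"wy":{"type":"number"},"wz":{"type":"number"}}}},"gripper":{"type":"number"},"force":{"type":"number"}},"required":["deltas"]}

```bash
ls; mkdir -p pics; python3 - <<'E'
from rig import telemetry, vision, manip
import cv2,numpy as np
print(telemetry.read_state()); print(manip.tcp_to_tips, [a for a in dir(manip) if a[0]!='_'])
for n in ("scene","top"):
    p,d=vision.snapshot(n); cv2.imwrite(f"pics/{n}0.png",p[:,:,::-1]); np.save(f"pics/{n}0_d.npy",d)
    print(n,vision.camera_params(n))
E
```

```text
pics
{'t': 0.0, 'joints': array([71.41407597, 19.07241637, -3.70792166, 83.70722507,  1.23912195,
       77.34300861, -5.07043468]), 'dq': array([ 0.0517629 , -0.00735085, -0.05995353, -0.04589431, -0.14035909,
       -0.03926532,  0.01991971]), 'tau': array([ 1.34760605e-03, -6.25447011e+01,  4.93559218e-02, -3.91606021e+01,
        1.59935810e-02,  9.95480921e-03,  3.02082327e-06]), 'position': array([ 185.65789201, -596.41955433,  252.50097696]), 'ee_rot': array([-9.00825832e+01, -5.07523626e-03, -1.62706309e+02]), 'contact_force': array([-0.37617096, -0.61573574,  0.60018647]), 'ft_torque': array([-0.01943074,  0.01875359, -0.03970756]), 'opening': 85.65753755626633}
22.0 ['MotionError', 'tcp_to_tips']
scene {'mtx': array([[472.9421568 ,   0.        , 319.34303197],
       [  0.        , 472.9421568 , 243.65988285],
       [  0.        ,   0.        ,   1.        ]]), 'eye': array([1105.39727802, -369.63332939,  828.07971812]), 'rotation': array([42.05204684,  0.86917099, 54.27317179])}
top {'mtx': array([[441.57590521,   0.        , 322.22943939],
       [  0.        , 441.57590521, 237.71565059],
       [  0.        ,   0.        ,   1.        ]]), 'eye': array([ 544.51696055,    8.12696637, 1062.89041117]), 'rotation': array([  3.10855031,  -1.66712394, -88.67179034])}
```

View pics/scene0.png

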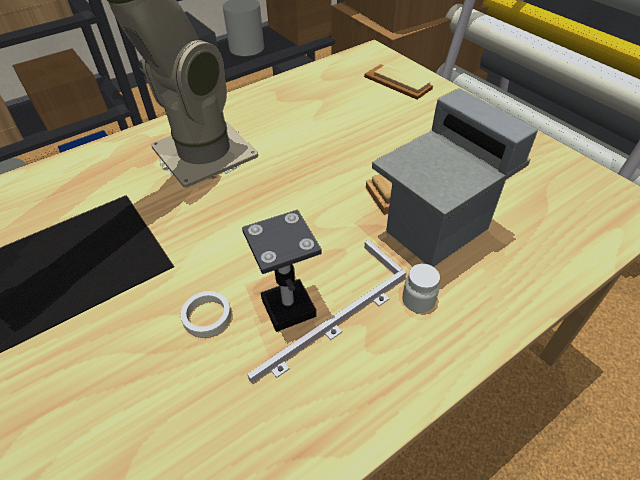

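View pics/top0.png

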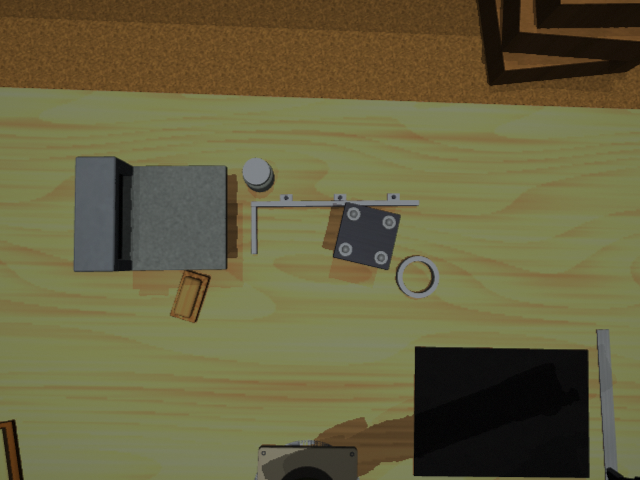

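The scene picture shows the stand at about (285,280), with the L-shaped rails to its right and the tape at (206,314). In the top picture the stand's plate is centred near (367,236). The fence runs along row 203 from column 252 to 418, the end stop is at column 254, the tape at (418,277) and the sander at (190,296). Next I'll measure positions.

```bash
cat > h.py <<'E'
import numpy as np,cv2
from scipy.spatial.transform import Rotation as R
from rig import telemetry, vision
def cam(n):
    c=vision.camera_params(n); return c['mtx'],np.array(c['eye']),R.from_euler('xyz',c['rotation'],degrees=True).as_matrix()
def ray(n,uv,z):
    M,e,Q=cam(n); uv=np.atleast_2d(np.asarray(uv,float))
    d=np.c_[(uv[:,0]-M[0,2])/M[0,0],-(uv[:,1]-M[1,2])/M[1,1],-np.ones(len(uv))]@Q.T
    return e+d*((z-e[2])/d[:,2])[:,None]
def proj(n,P):
    M,e,Q=cam(n); p=(np.atleast_2d(P)-e)@Q
    return np.c_[M[0,0]*p[:,0]/-p[:,2]+M[0,2], M[1,1]*-p[:,1]/-p[:,2]+M[1,2]]
def cloud(n,d):
    M,e,Q=cam(n); v,u=np.mgrid[:480,:640]
    P=np.stack([(u-M[0,2])/M[0,0]*d,-(v-M[1,2])/M[1,1]*d,-d],-1)
    return P@Q.T+e
E
python3 - <<'E'
from h import *
p=cv2.imread('pics/top0.png'); d=np.load('pics/top0_d.npy'); C=cloud('top',d)
z=C[...,2]
print('bench z',np.median(z[300:330,250:300]),'plate z',np.median(z[230:242,360:375]),'fence z',np.median(z[203,300:335]))
# plate
def rep(name,m,zz):
    cs,_=cv2.findContours(m.astype(np.uint8),cv2.RETR_EXTERNAL,cv2.CHAIN_APPROX_NONE)
    c=max(cs,key=cv2.contourArea); W=ray('top',c[:,0,:],zz)
    r=cv2.minAreaRect(W[:,:2].astype(np.float32)); print(name,len(c),r); return W
box=np.zeros((480,640),bool); box[180:285,320:412]=1
rep('plate',box&(z>190),218)
b2=np.zeros_like(box); b2[195:262,245:425]=1
m=b2&(z>12)&(z<32); g=cv2.cvtColor(p,cv2.COLOR_BGR2HSV)
print('sat rail',g[203,290],g[230,254],g[220,290])
W=C[m]; print(m.sum())
# fence inner edge: per column lowest row with low saturation
low=(g[...,1]<70)&(g[...,2]>90)
for c in (265,275,295,310,325,412): 
    rows=np.where(low[195:215,c])[0]+195; print(c,rows.min() if len(rows) else None,rows.max() if len(rows) else None, ray('top',[[c,rows.max()+.5]],22)[0][:2] if len(rows) else '')
for r in (212,220,230,240,250):
    cs=np.where(low[r,245:265])[0]+245; print(r,cs.min(),cs.max(),ray('top',[[cs.max()+.5,r]],22)[0][:2])
for c in (404,440,418): pass
b3=np.zeros_like(box); b3[250:305,390:445]=1
rep('tape',b3&(z>12)&(z<100),24)
b4=np.zeros_like(box); b4[262:330,165:215]=1
rep('sander',b4&(z>12)&(z<100),45)
b5=np.zeros_like(box); b5[150:195,235:280]=1
rep('tub',b5&(z>60),85)
E
python3 - <<'E'
import cv2
p=cv2.imread('pics/scene0.png'); cv2.imwrite('pics/s0z.png',cv2.resize(p[200:400,170:440],None,fx=2.9,fy=2.9,interpolation=cv2.INTER_CUBIC))
p=cv2.imread('pics/top0.png'); cv2.imwrite('pics/t0z.png',cv2.resize(p[150:310,230:450],None,fx=3.6,fy=3.6,interpolation=cv2.INTER_CUBIC))
E
```

```text
bench z 1.157754488190676 plate z 218.5237380613042 fence z 22.419696280805056
plate 217 ((597.68603515625, -100.85625457763672), (110.1878890991211, 109.92896270751953), 78.1139907836914)
sat rail [101  15 136] [103  17 136] [ 27 104 127]
1265
265 201 205 [674.59699549 116.11645349]
275 201 205 [675.23059254  92.56728152]
295 201 205 [676.50030148  45.37546806]
310 201 205 [677.4547902    9.89957843]
325 201 205 [678.41117694 -25.64685525]
412 200 204 [ 686.39460258 -233.18915487]
212 251 255 [658.58776221 137.97627709]
220 251 255 [639.65770155 137.38274273]
230 251 255 [616.04732837 136.64246155]
240 251 255 [592.49475934 135.90399277]
250 251 255 [568.99978243 135.16732973]
tape 119 ((515.7122192382812, -249.07937622070312), (96.50978088378906, 99.91194915771484), 1.195940375328064)
sander 137 ((461.141357421875, 277.8935852050781), (61.17777633666992, 109.00645446777344), 74.42886352539062)
tub 84 ((741.3031616210938, 131.3783721923828), (63.706050872802734, 63.96122741699219), 58.30720138549805)
```

View pics/s0z.png

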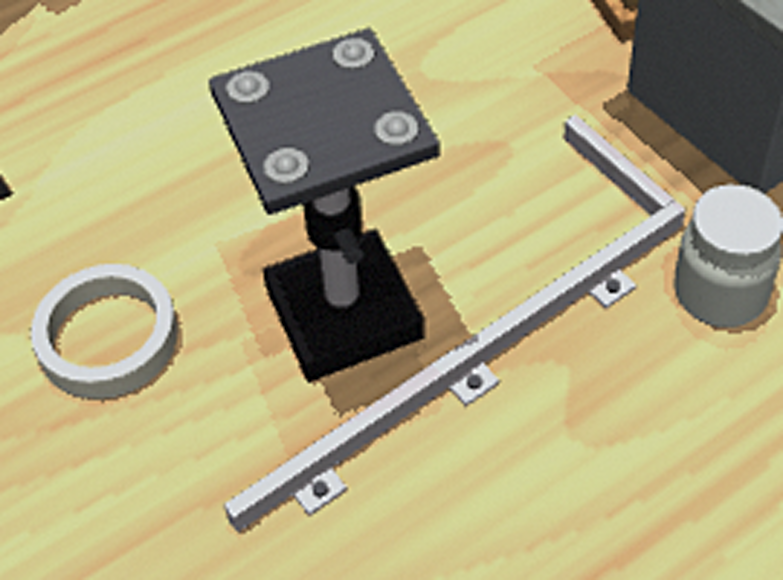

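View pics/t0z.png

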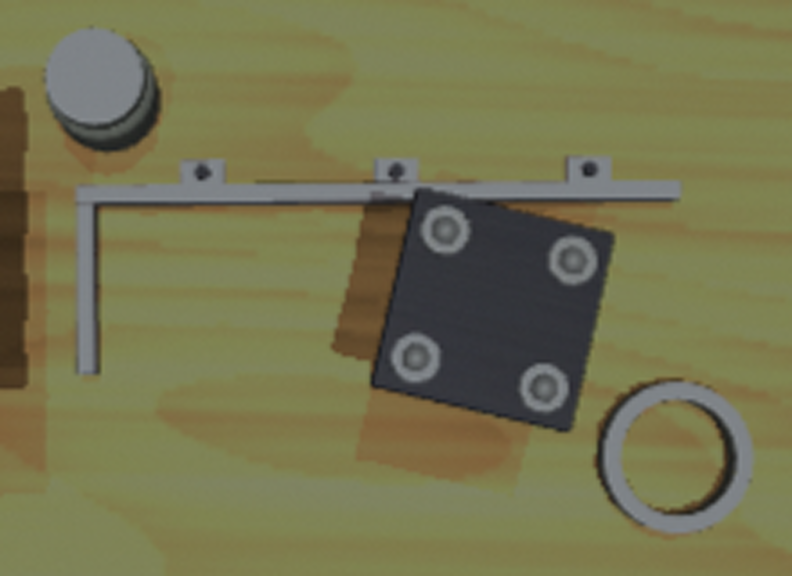

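```bash
cat >> h.py <<'E'
def edges(img,n,cols,rows,axis,z=22):
    """subpixel rail inner edge: axis 0 -> scan down columns, axis 1 -> scan right along rows; last drop out of rail colour"""
    s=cv2.cvtColor(img,cv2.COLOR_BGR2HSV)[...,1].astype(float); out=[]
    for a in (cols if axis==0 else rows):
        seg=s[rows[0]:rows[-1],a] if axis==0 else s[a,cols[0]:cols[-1]]
        k=np.argmin(seg)
        while k+1<len(seg) and seg[k+1]<60: k+=1
        t=k+(60-seg[k])/(seg[k+1]-seg[k]) if k+1<len(seg) else None
        if t is None: continue
        out.append([a,rows[0]+t] if axis==0 else [cols[0]+t,a])
    return ray(n,out,z)[:,:2]
E
python3 - <<'E'
from h import *
p=cv2.imread('pics/top0.png')
f=edges(p,'top',list(range(262,330))+list(range(403,416)),range(196,215),0)
e=edges(p,'top',range(246,266),range(212,250),1)
pf=np.polyfit(f[:,1],f[:,0],1); pe=np.polyfit(e[:,0],e[:,1],1)
print('fence slope',pf,np.std(np.polyval(pf,f[:,1])-f[:,0]),'end',pe,np.std(np.polyval(pe,e[:,0])-e[:,1]))
x=y=0
for _ in range(9): x=np.polyval(pf,y); y=np.polyval(pe,x)
print('corner',x,y,'yaw f',-np.degrees(np.arctan(pf[0])),'yaw e',np.degrees(np.arctan(pe[0])))
# scene depth check
d=np.load('pics/scene0_d.npy'); C=cloud('scene',d); b=np.zeros((480,640),bool); b[205:275,235:330]=1
m=b&(C[...,2]>195); 
cs,_=cv2.findContours(m.astype(np.uint8),0,1); c=max(cs,key=cv2.contourArea)
W=ray('scene',c[:,0,:],218); print('scene plate',cv2.minAreaRect(W[:,:2].astype(np.float32)))
P=proj('scene',[[x,y,22],[x-.03*-388+0,y-388,22]]);print(P, 'end', np.polyval(pf,y-388))
E
```

```text
fence slope [-3.43816073e-02  6.75952071e+02] 0.27241656141980636 end [3.81712435e-02 1.10777888e+02] 0.20423006150213036
corner 671.2623921450371 136.40080805430696 yaw f 1.9691453274783677 yaw e 2.185989866328128
scene plate ((604.5992431640625, -104.9339828491211), (113.12016296386719, 118.7852783203125), 78.2966537475586)
[[397.12607762 269.88495418]
 [244.50051437 370.80943539]] end 684.6024557600981
```

```bash
cat >> h.py <<'E'
PHI=2.0
def Rt(a,L): return R.from_euler('xyz',[-90,0,a],degrees=True)*R.from_euler('z',L,degrees=True)
def plan(p1,R1,n,p0=None,R0=None):
    s=telemetry.read_state()
    if p0 is None: p0=np.array(s['position']); R0=R.from_euler('xyz',s['ee_rot'],degrees=True)
    p1=np.array(p1,float); w=(R0.inv()*R1).as_rotvec()/n; wr=np.round(w/.08,2)
    Rc=R0;p=p0.copy();out=[]
    for i in range(n):
        tgt=p0+(p1-p0)*(i+1)/n
        d=np.round(Rc.inv().apply(tgt-p)/25,2); p=p+Rc.apply(d*25); Rc=Rc*R.from_rotvec(wr*.08)
        out.append((*d,*wr))
        if i%8==0: print('--')
        print('{"dx":%g,"dy":%g,"dz":%g,"wx":%g,"wy":%g,"wz":%g},'%out[-1])
    print('end',p.round(1),'maxabs',np.abs(out).max(), 'rot err',np.degrees((Rc.inv()*R1).magnitude()).round(2))
E
python3 -c "
from h import *
plan([488,-105,150],Rt(-178,33),32)"
```

```text
--
{"dx":-0.54,"dy":0.13,"dz":-0.47,"wx":0.03,"wy":0.1,"wz":0.22},
{"dx":-0.54,"dy":0.14,"dz":-0.48,"wx":0.03,"wy":0.1,"wz":0.22},
{"dx":-0.53,"dy":0.14,"dz":-0.49,"wx":0.03,"wy":0.1,"wz":0.22},
{"dx":-0.53,"dy":0.16,"dz":-0.48,"wx":0.03,"wy":0.1,"wz":0.22},
{"dx":-0.51,"dy":0.16,"dz":-0.5,"wx":0.03,"wy":0.1,"wz":0.22},
{"dx":-0.51,"dy":0.17,"dz":-0.49,"wx":0.03,"wy":0.1,"wz":0.22},
{"dx":-0.51,"dy":0.17,"dz":-0.5,"wx":0.03,"wy":0.1,"wz":0.22},
{"dx":-0.5,"dy":0.19,"dz":-0.51,"wx":0.03,"wy":0.1,"wz":0.22},
--
{"dx":-0.48,"dy":0.19,"dz":-0.51,"wx":0.03,"wy":0.1,"wz":0.22},
{"dx":-0.49,"dy":0.2,"dz":-0.52,"wx":0.03,"wy":0.1,"wz":0.22},
{"dx":-0.47,"dy":0.21,"dz":-0.51,"wx":0.03,"wy":0.1,"wz":0.22},
{"dx":-0.47,"dy":0.21,"dz":-0.53,"wx":0.03,"wy":0.1,"wz":0.22},
{"dx":-0.45,"dy":0.22,"dz":-0.53,"wx":0.03,"wy":0.1,"wz":0.22},
{"dx":-0.45,"dy":0.23,"dz":-0.53,"wx":0.03,"wy":0.1,"wz":0.22},
{"dx":-0.45,"dy":0.23,"dz":-0.53,"wx":0.03,"wy":0.1,"wz":0.22},
{"dx":-0.43,"dy":0.24,"dz":-0.54,"wx":0.03,"wy":0.1,"wz":0.22},
--
{"dx":-0.42,"dy":0.25,"dz":-0.55,"wx":0.03,"wy":0.1,"wz":0.22},
{"dx":-
[... 302 characters left out ...]
wz":0.22},
{"dx":-0.37,"dy":0.28,"dz":-0.57,"wx":0.03,"wy":0.1,"wz":0.22},
{"dx":-0.36,"dy":0.29,"dz":-0.57,"wx":0.03,"wy":0.1,"wz":0.22},
--
{"dx":-0.35,"dy":0.29,"dz":-0.57,"wx":0.03,"wy":0.1,"wz":0.22},
{"dx":-0.34,"dy":0.29,"dz":-0.58,"wx":0.03,"wy":0.1,"wz":0.22},
{"dx":-0.33,"dy":0.3,"dz":-0.58,"wx":0.03,"wy":0.1,"wz":0.22},
{"dx":-0.33,"dy":0.3,"dz":-0.59,"wx":0.03,"wy":0.1,"wz":0.22},
{"dx":-0.31,"dy":0.31,"dz":-0.58,"wx":0.03,"wy":0.1,"wz":0.22},
{"dx":-0.3,"dy":0.31,"dz":-0.59,"wx":0.03,"wy":0.1,"wz":0.22},
{"dx":-0.29,"dy":0.32,"dz":-0.6,"wx":0.03,"wy":0.1,"wz":0.22},
{"dx":-0.28,"dy":0.32,"dz":-0.59,"wx":0.03,"wy":0.1,"wz":0.22},
end [ 488.  -105.1  150. ] maxabs 0.6 rot err 0.58
```

Request:
apply_moves:
  deltas:
    - {"dx": -0.54,"dy": 0.13,"dz": -0.47,"wx": 0.03,"wy": 0.1,"wz": 0.22}
    - {"dx": -0.54,"dy": 0.14,"dz": -0.48,"wx": 0.03,"wy": 0.1,"wz": 0.22}
    - {"dx": -0.53,"dy": 0.14,"dz": -0.49,"wx": 0.03,"wy": 0.1,"wz": 0.22}
    - {"dx": -0.53,"dy": 0.16,"dz": -0.48,"wx": 0.03,"wy": 0.1,"wz": 0.22}
    - {"dx": -0.51,"dy": 0.16,"dz": -0.5,"wx": 0.03,"wy": 0.1,"wz": 0.22}
    - {"dx": -0.51,"dy": 0.17,"dz": -0.49,"wx": 0.03,"wy": 0.1,"wz": 0.22}
    - {"dx": -0.51,"dy": 0.17,"dz": -0.5,"wx": 0.03,"wy": 0.1,"wz": 0.22}
    - {"dx": -0.5,"dy": 0.19,"dz": -0.51,"wx": 0.03,"wy": 0.1,"wz": 0.22}
  gripper: 60

```text
t: 1.1
position: [262.2, -472.9, 227.4]
ee_rot: [-89.1, 8.2, -166.3]
contact_force: [0.0, 0.2, 0.2]
opening: 51.2
```

Request:
apply_moves:
  deltas:
    - {"dx": -0.48,"dy": 0.19,"dz": -0.51,"wx": 0.03,"wy": 0.1,"wz": 0.22}
    - {"dx": -0.49,"dy": 0.2,"dz": -0.52,"wx": 0.03,"wy": 0.1,"wz": 0.22}
    - {"dx": -0.47,"dy": 0.21,"dz": -0.51,"wx": 0.03,"wy": 0.1,"wz": 0.22}
    - {"dx": -0.47,"dy": 0.21,"dz": -0.53,"wx": 0.03,"wy": 0.1,"wz": 0.22}
    - {"dx": -0.45,"dy": 0.22,"dz": -0.53,"wx": 0.03,"wy": 0.1,"wz": 0.22}
    - {"dx": -0.45,"dy": 0.23,"dz": -0.53,"wx": 0.03,"wy": 0.1,"wz": 0.22}
    - {"dx": -0.45,"dy": 0.23,"dz": -0.53,"wx": 0.03,"wy": 0.1,"wz": 0.22}
    - {"dx": -0.43,"dy": 0.24,"dz": -0.54,"wx": 0.03,"wy": 0.1,"wz": 0.22}

```text
t: 2.1
position: [337.7, -350.2, 201.7]
ee_rot: [-88.8, 16.3, -169.9]
contact_force: [-0.1, -0.3, -0.8]
opening: 51.1
```

Request:
apply_moves:
  deltas:
    - {"dx": -0.42,"dy": 0.25,"dz": -0.55,"wx": 0.03,"wy": 0.1,"wz": 0.22}
    - {"dx": -0.42,"dy": 0.25,"dz": -0.54,"wx": 0.03,"wy": 0.1,"wz": 0.22}
    - {"dx": -0.41,"dy": 0.26,"dz": -0.56,"wx": 0.03,"wy": 0.1,"wz": 0.22}
    - {"dx": -0.39,"dy": 0.26,"dz": -0.55,"wx": 0.03,"wy": 0.1,"wz": 0.22}
    - {"dx": -0.39,"dy": 0.27,"dz": -0.56,"wx": 0.03,"wy": 0.1,"wz": 0.22}
    - {"dx": -0.38,"dy": 0.28,"dz": -0.56,"wx": 0.03,"wy": 0.1,"wz": 0.22}
    - {"dx": -0.37,"dy": 0.28,"dz": -0.57,"wx": 0.03,"wy": 0.1,"wz": 0.22}
    - {"dx": -0.36,"dy": 0.29,"dz": -0.57,"wx": 0.03,"wy": 0.1,"wz": 0.22}

```text
t: 3.1
position: [413.2, -227.2, 175.7]
ee_rot: [-89.0, 24.4, -173.7]
contact_force: [0.3, -0.3, 0.8]
opening: 51.0
```

Request:
apply_moves:
  deltas:
    - {"dx": -0.35,"dy": 0.29,"dz": -0.57,"wx": 0.03,"wy": 0.1,"wz": 0.22}
    - {"dx": -0.34,"dy": 0.29,"dz": -0.58,"wx": 0.03,"wy": 0.1,"wz": 0.22}
    - {"dx": -0.33,"dy": 0.3,"dz": -0.58,"wx": 0.03,"wy": 0.1,"wz": 0.22}
    - {"dx": -0.33,"dy": 0.3,"dz": -0.59,"wx": 0.03,"wy": 0.1,"wz": 0.22}
    - {"dx": -0.31,"dy": 0.31,"dz": -0.58,"wx": 0.03,"wy": 0.1,"wz": 0.22}
    - {"dx": -0.3,"dy": 0.31,"dz": -0.59,"wx": 0.03,"wy": 0.1,"wz": 0.22}
    - {"dx": -0.29,"dy": 0.32,"dz": -0.6,"wx": 0.03,"wy": 0.1,"wz": 0.22}
    - {"dx": -0.28,"dy": 0.32,"dz": -0.59,"wx": 0.03,"wy": 0.1,"wz": 0.22}

```text
t: 4.1
position: [488.7, -104.4, 150.2]
ee_rot: [-89.9, 32.6, -177.8]
contact_force: [-0.7, -0.8, -0.3]
opening: 51.4
```

```bash
python3 - <<'E'
from h import *
s=telemetry.read_state();print(s['position'],s['ee_rot'],np.round(s['joints'],1))
p,d=vision.snapshot('scene'); cv2.imwrite('pics/s1.png',p[:,:,::-1]); np.save('pics/s1d.npy',d)
plan([488,-105,45],Rt(-178,33),8)
E
```

```text
[ 488.65500596 -104.38778789  150.15644231] [ -89.87301099   32.55330963 -177.771447  ] [ 49.5  -8.3 -35.4 132.2 -30.7  25.8 -50.3]
--
{"dx":0.29,"dy":0.44,"dz":0.01,"wx":0,"wy":0.01,"wz":0.01},
{"dx":0.28,"dy":0.44,"dz":0.01,"wx":0,"wy":0.01,"wz":0.01},
{"dx":0.29,"dy":0.43,"dz":0.02,"wx":0,"wy":0.01,"wz":0.01},
{"dx":0.29,"dy":0.44,"dz":0.01,"wx":0,"wy":0.01,"wz":0.01},
{"dx":0.29,"dy":0.44,"dz":0.01,"wx":0,"wy":0.01,"wz":0.01},
{"dx":0.29,"dy":0.43,"dz":0.02,"wx":0,"wy":0.01,"wz":0.01},
{"dx":0.28,"dy":0.44,"dz":0.01,"wx":0,"wy":0.01,"wz":0.01},
{"dx":0.29,"dy":0.44,"dz":0.01,"wx":0,"wy":0.01,"wz":0.01},
end [ 488.1 -104.9   45. ] maxabs 0.44 rot err 0.16
```

View pics/s1.png

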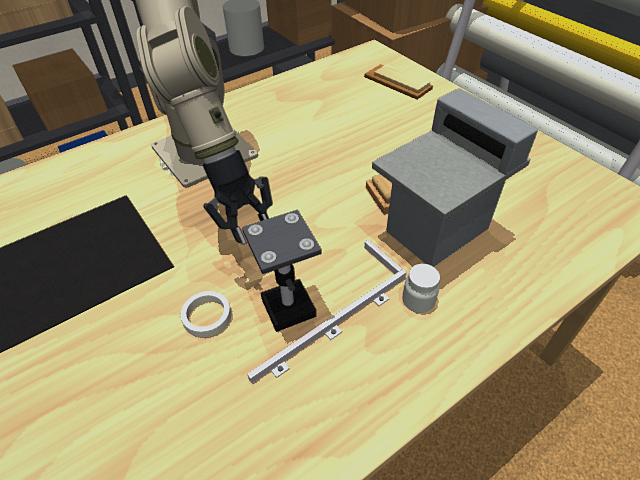

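The stand hasn't moved. The hand leans back from it, with the fingertips at about (240,240) and clear of the head. Next I'll measure the tips' real reach from the depth image.

```bash
python3 - <<'E'
from h import *
d=np.load('pics/s1d.npy'); C=cloud('scene',d).reshape(-1,3)
s=telemetry.read_state(); Q=R.from_euler('xyz',s['ee_rot'],degrees=True)
L=Q.inv().apply(C-s['position'])
m=(np.abs(L[:,0])<25)&(np.abs(L[:,2])<60)&(L[:,1]>-60)&(L[:,1]<60)&(C[:,2]>60)
T=L[m]; print(m.sum(), np.percentile(T[:,1],[50,95,99,100]))
for a,b in((-60,-20),(20,60)):
    t=T[(T[:,2]>a)&(T[:,2]<b)]; k=t[t[:,1]>0]; print(len(t),t[:,1].max(), k.min(0),k.max(0))
E
```

```text
955 [-36.82361206   4.04474948  14.6107909   18.4104877 ]Traceback (most recent call last):
  File "<stdin>", line 8, in <module>
    return umr_minimum(a, axis, None, out, keepdims, initial, where)
ValueError: zero-size array to reduction operation minimum which has no identity
```

Request:
apply_moves:
  deltas:
    - {"dx": 0.29,"dy": 0.44,"dz": 0.01,"wx": 0,"wy": 0.01,"wz": 0.01}
    - {"dx": 0.28,"dy": 0.44,"dz": 0.01,"wx": 0,"wy": 0.01,"wz": 0.01}
    - {"dx": 0.29,"dy": 0.43,"dz": 0.02,"wx": 0,"wy": 0.01,"wz": 0.01}
    - {"dx": 0.29,"dy": 0.44,"dz": 0.01,"wx": 0,"wy": 0.01,"wz": 0.01}
    - {"dx": 0.29,"dy": 0.44,"dz": 0.01,"wx": 0,"wy": 0.01,"wz": 0.01}
    - {"dx": 0.29,"dy": 0.43,"dz": 0.02,"wx": 0,"wy": 0.01,"wz": 0.01}
    - {"dx": 0.28,"dy": 0.44,"dz": 0.01,"wx": 0,"wy": 0.01,"wz": 0.01}
    - {"dx": 0.29,"dy": 0.44,"dz": 0.01,"wx": 0,"wy": 0.01,"wz": 0.01}

```text
t: 5.15
position: [487.1, -108.1, 45.3]
ee_rot: [-90.1, 32.9, -178.2]
contact_force: [0.2, -1.0, -0.1]
opening: 51.0
```

```bash
python3 - <<'E'
from h import *
s=telemetry.read_state();print(s['position'],s['ee_rot'],np.round(s['joints'],1))
plan([500,-104.5,30],Rt(-178,33),8)
E
```

```text
[ 487.14078784 -108.07023366   45.25560719] [ -90.08348604   32.86703069 -178.19532719] [ 49.4   7.  -37.4 136.7 -34.4   7.1 -41.7]
--
{"dx":-0.01,"dy":0.1,"dz":-0.02,"wx":-0,"wy":-0,"wz":0},
{"dx":-0.02,"dy":0.1,"dz":-0.01,"wx":-0,"wy":-0,"wz":0},
{"dx":-0.01,"dy":0.1,"dz":-0.02,"wx":-0,"wy":-0,"wz":0},
{"dx":-0.01,"dy":0.1,"dz":-0.01,"wx":-0,"wy":-0,"wz":0},
{"dx":-0.02,"dy":0.1,"dz":-0.02,"wx":-0,"wy":-0,"wz":0},
{"dx":-0.01,"dy":0.1,"dz":-0.01,"wx":-0,"wy":-0,"wz":0},
{"dx":-0.01,"dy":0.09,"dz":-0.02,"wx":-0,"wy":-0,"wz":0},
{"dx":-0.01,"dy":0.1,"dz":-0.02,"wx":-0,"wy":-0,"wz":0},
end [ 499.8 -104.4   30. ] maxabs 0.1 rot err 0.21
```

```bash
python3 - <<'E'
from h import *
plan([507,-104,40],Rt(-178,29),8)
E
```

```text
--
{"dx":-0.07,"dy":0.08,"dz":-0.02,"wx":-0,"wy":-0,"wz":-0.11},
{"dx":-0.07,"dy":0.07,"dz":-0.01,"wx":-0,"wy":-0,"wz":-0.11},
{"dx":-0.07,"dy":0.08,"dz":-0.02,"wx":-0,"wy":-0,"wz":-0.11},
{"dx":-0.07,"dy":0.07,"dz":-0.02,"wx":-0,"wy":-0,"wz":-0.11},
{"dx":-0.07,"dy":0.08,"dz":-0.02,"wx":-0,"wy":-0,"wz":-0.11},
{"dx":-0.08,"dy":0.07,"dz":-0.01,"wx":-0,"wy":-0,"wz":-0.11},
{"dx":-0.07,"dy":0.07,"dz":-0.02,"wx":-0,"wy":-0,"wz":-0.11},
{"dx":-0.08,"dy":0.07,"dz":-0.02,"wx":-0,"wy":-0,"wz":-0.11},
end [ 507.1 -103.9   40.1] maxabs 0.11 rot err 0.23
```

Request:
apply_moves:
  deltas:
    - {"dx": -0.07,"dy": 0.08,"dz": -0.02,"wz": -0.11}
    - {"dx": -0.07,"dy": 0.07,"dz": -0.02,"wz": -0.11}
    - {"dx": -0.07,"dy": 0.08,"dz": -0.02,"wz": -0.11}
    - {"dx": -0.07,"dy": 0.07,"dz": -0.02,"wz": -0.11}
    - {"dx": -0.07,"dy": 0.08,"dz": -0.02,"wz": -0.11}
    - {"dx": -0.08,"dy": 0.07,"dz": -0.02,"wz": -0.11}
    - {"dx": -0.07,"dy": 0.07,"dz": -0.02,"wz": -0.11}
    - {"dx": -0.08,"dy": 0.07,"dz": -0.02,"wz": -0.11}

```text
$.deltas[0]: bad value
```

```bash
python3 - <<'E'
from h import *
s=telemetry.read_state();print(s['position'],s['ee_rot'],np.round(s['joints'],1))
p,d=vision.snapshot('scene'); cv2.imwrite('pics/s2.png',p[:,:,::-1]); 
cv2.imwrite('pics/s2z.png',cv2.resize(p[190:390,170:440,::-1],None,fx=2.9,fy=2.9,interpolation=cv2.INTER_CUBIC))
C=cloud('scene',d).reshape(-1,3)
Q=R.from_euler('xyz',s['ee_rot'],degrees=True)
L=Q.inv().apply(C-s['position'])
m=(np.abs(L[:,0])<14)&(np.abs(L[:,2])<60)&(L[:,1]>0)&(L[:,1]<60)&(C[:,2]>8)
print(m.sum(), np.percentile(L[m][:,1],[50,95,99,100]) if m.any() else '', L[m].min(0),L[m].max(0), C[m].min(0))
plan([510,-104,28.5],Rt(-178,29),8)
E
```

```text
[ 487.14078784 -108.07023366   45.25560719] [ -90.08348604   32.86703069 -178.19532719] [ 49.4   7.  -37.4 136.7 -34.4   7.1 -41.7]
53 [ 6.98254321 17.55825689 18.71534405 18.98849289] [-1.38018999e+01  9.47649709e-03  2.60083059e+01] [ 4.61845802 18.98849289 39.47493721] [ 486.47003092 -147.53510049   27.48891865]
--
{"dx":-0.06,"dy":0.13,"dz":-0.01,"wx":0,"wy":-0.01,"wz":-0.1},
{"dx":-0.06,"dy":0.13,"dz":-0.02,"wx":0,"wy":-0.01,"wz":-0.1},
{"dx":-0.06,"dy":0.12,"dz":-0.01,"wx":0,"wy":-0.01,"wz":-0.1},
{"dx":-0.06,"dy":0.13,"dz":-0.02,"wx":0,"wy":-0.01,"wz":-0.1},
{"dx":-0.07,"dy":0.13,"dz":-0.01,"wx":0,"wy":-0.01,"wz":-0.1},
{"dx":-0.06,"dy":0.12,"dz":-0.02,"wx":0,"wy":-0.01,"wz":-0.1},
{"dx":-0.07,"dy":0.13,"dz":-0.01,"wx":0,"wy":-0.01,"wz":-0.1},
{"dx":-0.06,"dy":0.13,"dz":-0.02,"wx":0,"wy":-0.01,"wz":-0.1},
end [ 510.  -103.9   28.4] maxabs 0.13 rot err 0.2
```

View pics/s2z.png

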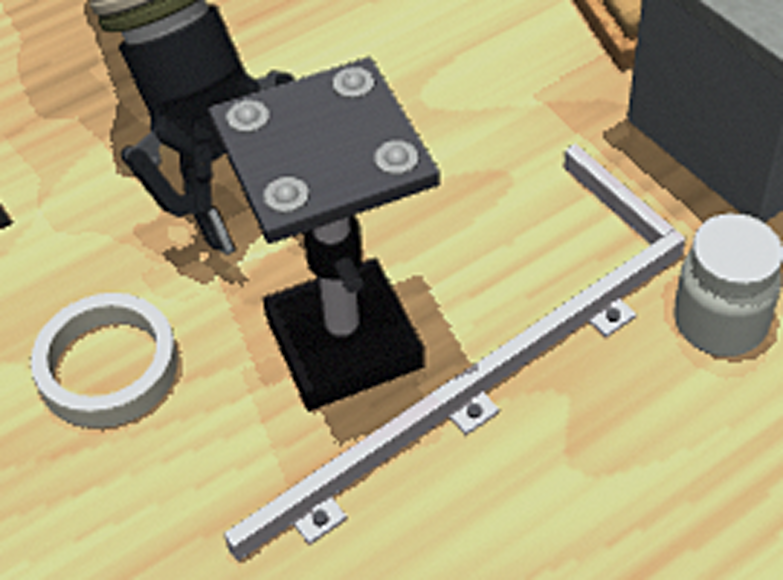

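The row was refused because every number has to be present. The stand is untouched, and the depth image puts the tips about 18 mm ahead of the TCP. I'll resend the move with all six numbers.

Request:
apply_moves:
  deltas:
    - {"dx": -0.07,"dy": 0.08,"dz": -0.02,"wx": 0,"wy": 0,"wz": -0.11}
    - {"dx": -0.07,"dy": 0.07,"dz": -0.02,"wx": 0,"wy": 0,"wz": -0.11}
    - {"dx": -0.07,"dy": 0.08,"dz": -0.02,"wx": 0,"wy": 0,"wz": -0.11}
    - {"dx": -0.07,"dy": 0.07,"dz": -0.02,"wx": 0,"wy": 0,"wz": -0.11}
    - {"dx": -0.07,"dy": 0.08,"dz": -0.02,"wx": 0,"wy": 0,"wz": -0.11}
    - {"dx": -0.08,"dy": 0.07,"dz": -0.02,"wx": 0,"wy": 0,"wz": -0.11}
    - {"dx": -0.07,"dy": 0.07,"dz": -0.02,"wx": 0,"wy": 0,"wz": -0.11}
    - {"dx": -0.08,"dy": 0.07,"dz": -0.02,"wx": 0,"wy": 0,"wz": -0.11}

```text
t: 6.2
position: [507.1, -103.4, 40.6]
ee_rot: [-90.1, 28.8, -178.2]
contact_force: [0.4, 0.4, 0.8]
opening: 51.2
```

```bash
python3 - <<'E'
from h import *
s=telemetry.read_state();print(s['position'],s['ee_rot'],np.round(s['joints'],1))
plan([516,-103.5,28.5],Rt(-178,29),8)
E
```

```text
[ 507.1340455  -103.43777593   40.5726063 ] [ -90.08161827   28.79531335 -178.17494973] [ 30.2   8.6 -20.7 132.6 -14.9  11.5 -63.8]
--
{"dx":-0.01,"dy":0.07,"dz":0,"wx":-0,"wy":-0,"wz":0.01},
{"dx":-0.01,"dy":0.08,"dz":0,"wx":-0,"wy":-0,"wz":0.01},
{"dx":-0.01,"dy":0.07,"dz":0.01,"wx":-0,"wy":-0,"wz":0.01},
{"dx":-0.01,"dy":0.08,"dz":-0,"wx":-0,"wy":-0,"wz":0.01},
{"dx":-0.01,"dy":0.07,"dz":-0,"wx":-0,"wy":-0,"wz":0.01},
{"dx":-0.01,"dy":0.08,"dz":0,"wx":-0,"wy":-0,"wz":0.01},
{"dx":-0.01,"dy":0.07,"dz":0,"wx":-0,"wy":-0,"wz":0.01},
{"dx":-0.01,"dy":0.07,"dz":0,"wx":-0,"wy":-0,"wz":0.01},
end [ 516.  -103.4   28.6] maxabs 0.08 rot err 0.22
```

Request:
apply_moves:
  deltas:
    - {"dx": -0.01,"dy": 0.07,"dz": 0,"wx": 0,"wy": 0,"wz": 0.01}
    - {"dx": -0.01,"dy": 0.08,"dz": 0,"wx": 0,"wy": 0,"wz": 0.01}
    - {"dx": -0.01,"dy": 0.07,"dz": 0.01,"wx": 0,"wy": 0,"wz": 0.01}
    - {"dx": -0.01,"dy": 0.08,"dz": 0,"wx": 0,"wy": 0,"wz": 0.01}
    - {"dx": -0.01,"dy": 0.07,"dz": 0,"wx": 0,"wy": 0,"wz": 0.01}
    - {"dx": -0.01,"dy": 0.08,"dz": 0,"wx": 0,"wy": 0,"wz": 0.01}
    - {"dx": -0.01,"dy": 0.07,"dz": 0,"wx": 0,"wy": 0,"wz": 0.01}
    - {"dx": -0.01,"dy": 0.07,"dz": 0,"wx": 0,"wy": 0,"wz": 0.01}

```text
t: 7.2
position: [515.9, -103.4, 28.4]
ee_rot: [-90.1, 29.2, -178.2]
contact_force: [0.0, 0.4, 0.3]
opening: 51.2
```

```bash
python3 - <<'E'
from h import *
s=telemetry.read_state();print(s['position'],s['ee_rot'],np.round(s['joints'],1),s['contact_force'])
plan(np.array([516,-103.5,28.5])+16*np.array([.9994,.0349,0]),Rt(-178,29),8)
p,d=vision.snapshot('scene'); 
cv2.imwrite('pics/s3z.png',cv2.resize(p[190:390,170:440,::-1],None,fx=2.9,fy=2.9,interpolation=cv2.INTER_CUBIC))
E
```

```text
[ 515.93962286 -103.42675361   28.41748479] [ -90.08037371   29.18150929 -178.16341014] [ 29.3  11.2 -20.1 132.  -14.2   9.2 -64.2] [0.03153259 0.3555661  0.32413042]
--
{"dx":-0.07,"dy":0.04,"dz":0,"wx":0,"wy":-0,"wz":-0},
{"dx":-0.07,"dy":0.04,"dz":0,"wx":0,"wy":-0,"wz":-0},
{"dx":-0.07,"dy":0.04,"dz":0,"wx":0,"wy":-0,"wz":-0},
{"dx":-0.07,"dy":0.04,"dz":0,"wx":0,"wy":-0,"wz":-0},
{"dx":-0.07,"dy":0.03,"dz":0,"wx":0,"wy":-0,"wz":-0},
{"dx":-0.07,"dy":0.04,"dz":0,"wx":0,"wy":-0,"wz":-0},
{"dx":-0.07,"dy":0.04,"dz":0,"wx":0,"wy":-0,"wz":-0},
{"dx":-0.07,"dy":0.04,"dz":0,"wx":0,"wy":-0,"wz":-0},
end [ 531.9 -102.9   28.5] maxabs 0.07 rot err 0.23
```

View pics/s3z.png

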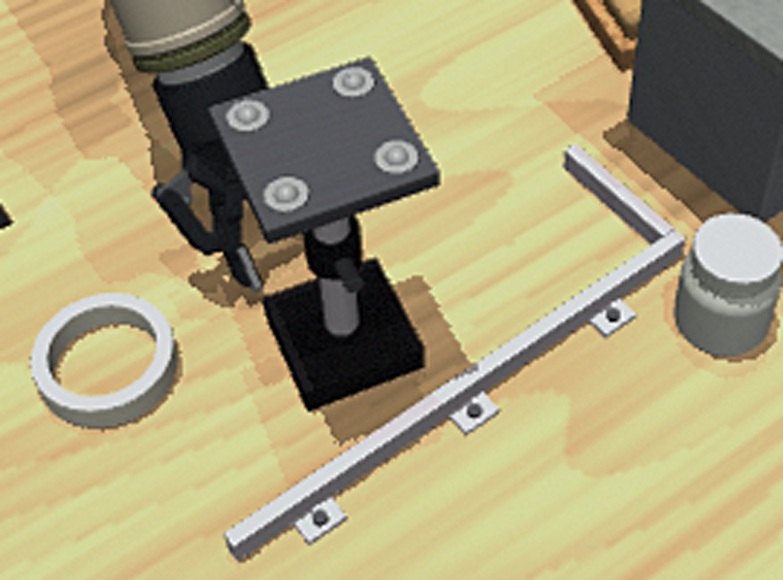

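The near finger, at about (250,285) in the enlarged view, is just short of the base. I'll start a slow push at about 16 mm/s.

Request:
apply_moves:
  deltas:
    - {"dx": -0.07,"dy": 0.04,"dz": 0,"wx": 0,"wy": 0,"wz": 0}
    - {"dx": -0.07,"dy": 0.04,"dz": 0,"wx": 0,"wy": 0,"wz": 0}
    - {"dx": -0.07,"dy": 0.04,"dz": 0,"wx": 0,"wy": 0,"wz": 0}
    - {"dx": -0.07,"dy": 0.04,"dz": 0,"wx": 0,"wy": 0,"wz": 0}
    - {"dx": -0.07,"dy": 0.03,"dz": 0,"wx": 0,"wy": 0,"wz": 0}
    - {"dx": -0.07,"dy": 0.04,"dz": 0,"wx": 0,"wy": 0,"wz": 0}
    - {"dx": -0.07,"dy": 0.04,"dz": 0,"wx": 0,"wy": 0,"wz": 0}
    - {"dx": -0.07,"dy": 0.04,"dz": 0,"wx": 0,"wy": 0,"wz": 0}

```text
t: 8.25
position: [530.6, -103.4, 27.9]
ee_rot: [-90.1, 29.0, -178.2]
contact_force: [-9.0, -2.7, 5.7]
opening: 51.6
```

Request:
apply_moves:
  deltas:
    - {"dx": -0.07,"dy": 0.04,"dz": 0,"wx": 0,"wy": 0,"wz": 0}
    - {"dx": -0.07,"dy": 0.04,"dz": 0,"wx": 0,"wy": 0,"wz": 0}
    - {"dx": -0.07,"dy": 0.04,"dz": 0,"wx": 0,"wy": 0,"wz": 0}
    - {"dx": -0.07,"dy": 0.04,"dz": 0,"wx": 0,"wy": 0,"wz": 0}
    - {"dx": -0.07,"dy": 0.03,"dz": 0,"wx": 0,"wy": 0,"wz": 0}
    - {"dx": -0.07,"dy": 0.04,"dz": 0,"wx": 0,"wy": 0,"wz": 0}
    - {"dx": -0.07,"dy": 0.04,"dz": 0,"wx": 0,"wy": 0,"wz": 0}
    - {"dx": -0.07,"dy": 0.04,"dz": 0,"wx": 0,"wy": 0,"wz": 0}

```text
t: 9.25
position: [546.6, -103.3, 27.9]
ee_rot: [-90.1, 29.0, -178.3]
contact_force: [-8.5, -2.6, 3.8]
opening: 51.1
```

```bash
cat >> h.py <<'E'
def plate(tag,view=True):
    p,d=vision.snapshot('top'); C=cloud('top',d); z=C[...,2]
    b=np.zeros((480,640),bool); b[170:290,240:412]=1
    m=b&(z>205)&(z<230)
    cs,_=cv2.findContours(m.astype(np.uint8),0,1); c=max(cs,key=cv2.contourArea)
    W=ray('top',c[:,0,:],218); r=cv2.minAreaRect(W[:,:2].astype(np.float32)); a=(r[2]+45)%90-45
    q=np.array(r[0])-[671.3,136.4]; t=np.radians(PHI)
    print('plate',np.round(r[0],1),np.round(r[1],1),'yaw rel',round(a-PHI,2),'in trimmer',(q@np.array([[np.cos(t),-np.sin(t)],[np.sin(t),np.cos(t)]])).round(1))
    cv2.imwrite(f'pics/{tag}.png',cv2.resize(p[150:310,230:450,::-1],None,fx=3.6,fy=3.6,interpolation=cv2.INTER_CUBIC))
def st():
    s=telemetry.read_state();print('t',s['t'],s['position'].round(1),s['ee_rot'].round(1),'J',np.round(s['joints'],1),'F',s['contact_force'].round(1))
E
python3 -c "
from h import *
st();plate('t4')"
```

```text
t 9.25 [ 546.6 -103.3   27.9] [ -90.1   29.  -178.3] J [ 23.9  13.9 -15.6 128.2 -10.8  10.  -68.5] F [-8.5 -2.6  3.8]
plate [611.7 -95.8] [110.2 110. ] yaw rel -7.46 in trimmer [ -67.7 -229.9]
```

View pics/t4.png

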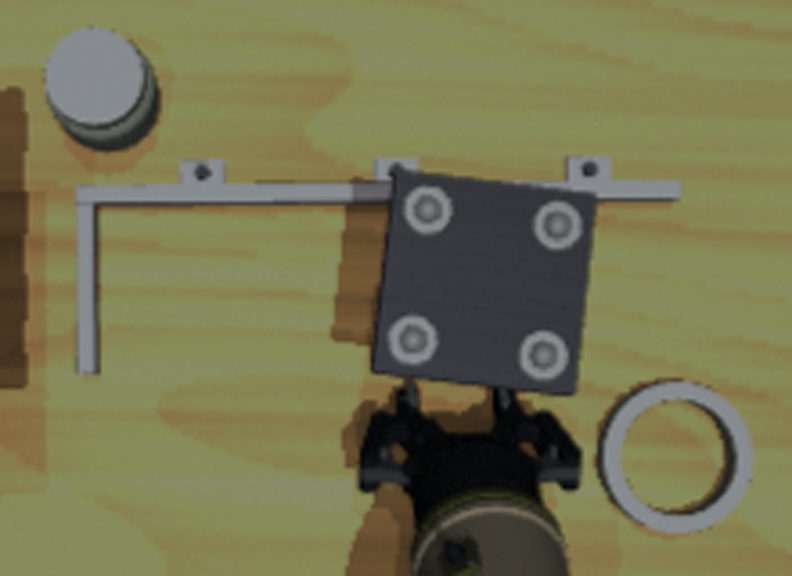

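The push works: the yaw error has dropped from -14° to -7.5°, the stand is upright, and the force is about 9 N. I'll keep pushing.

Request:
apply_moves:
  deltas:
    - {"dx": -0.07,"dy": 0.04,"dz": 0,"wx": 0,"wy": 0,"wz": 0}
    - {"dx": -0.07,"dy": 0.04,"dz": 0,"wx": 0,"wy": 0,"wz": 0}
    - {"dx": -0.07,"dy": 0.04,"dz": 0,"wx": 0,"wy": 0,"wz": 0}
    - {"dx": -0.07,"dy": 0.04,"dz": 0,"wx": 0,"wy": 0,"wz": 0}
    - {"dx": -0.07,"dy": 0.04,"dz": 0,"wx": 0,"wy": 0,"wz": 0}
    - {"dx": -0.07,"dy": 0.03,"dz": 0,"wx": 0,"wy": 0,"wz": 0}
    - {"dx": -0.07,"dy": 0.04,"dz": 0,"wx": 0,"wy": 0,"wz": 0}
    - {"dx": -0.07,"dy": 0.04,"dz": 0,"wx": 0,"wy": 0,"wz": 0}

```text
t: 10.3
position: [562.7, -102.9, 27.9]
ee_rot: [-90.1, 29.0, -178.3]
contact_force: [-6.7, -2.5, 2.8]
opening: 51.4
```

```bash
python3 -c "
from h import *
st();plate('t5')"
```

```text
t 10.3 [ 562.7 -102.9   27.9] [ -90.1   29.  -178.3] J [ 21.7  15.4 -13.9 126.2  -9.6  10.5 -70.1] F [-6.7 -2.5  2.8]
plate [623.8 -90.4] [110.  110.2] yaw rel -1.15 in trimmer [ -55.3 -225. ]
```

Request:
apply_moves:
  deltas:
    - {"dx": -0.05,"dy": 0.03,"dz": 0,"wx": 0,"wy": 0,"wz": 0}
    - {"dx": -0.05,"dy": 0.03,"dz": 0,"wx": 0,"wy": 0,"wz": 0}
    - {"dx": -0.05,"dy": 0.03,"dz": 0,"wx": 0,"wy": 0,"wz": 0}
    - {"dx": -0.05,"dy": 0.02,"dz": 0,"wx": 0,"wy": 0,"wz": 0}
    - {"dx": -0.04,"dy": 0.02,"dz": 0,"wx": 0,"wy": 0,"wz": 0}
    - {"dx": -0.04,"dy": 0.02,"dz": 0,"wx": 0,"wy": 0,"wz": 0}
    - {"dx": -0.02,"dy": 0.01,"dz": 0,"wx": 0,"wy": 0,"wz": 0}
    - {"dx": -0.02,"dy": 0.01,"dz": 0,"wx": 0,"wy": 0,"wz": 0}

```text
t: 11.35
position: [571.3, -101.9, 27.8]
ee_rot: [-90.1, 29.0, -178.2]
contact_force: [-7.8, -0.3, 3.8]
opening: 51.3
```

```bash
python3 -c "
from h import *
st();plate('t6')"
```

```text
t 11.35 [ 571.3 -101.9   27.8] [ -90.1   29.  -178.2] J [ 20.5  16.1 -13.  125.1  -9.   10.8 -70.8] F [-7.8 -0.3  3.8]
plate [631.1 -88.4] [108.5 110.2] yaw rel -0.61 in trimmer [ -48.  -223.2]
```

Still sliding, with about 3 mm left. I'll take small steps until the force rises.

Request:
apply_moves:
  deltas:
    - {"dx": -0.02,"dy": 0.01,"dz": 0,"wx": 0,"wy": 0,"wz": 0}
    - {"dx": -0.02,"dy": 0.01,"dz": 0,"wx": 0,"wy": 0,"wz": 0}
    - {"dx": -0.02,"dy": 0.01,"dz": 0,"wx": 0,"wy": 0,"wz": 0}
    - {"dx": -0.02,"dy": 0.01,"dz": 0,"wx": 0,"wy": 0,"wz": 0}
    - {"dx": -0.02,"dy": 0.01,"dz": 0,"wx": 0,"wy": 0,"wz": 0}
    - {"dx": -0.02,"dy": 0.01,"dz": 0,"wx": 0,"wy": 0,"wz": 0}
    - {"dx": -0.02,"dy": 0.01,"dz": 0,"wx": 0,"wy": 0,"wz": 0}
    - {"dx": 0,"dy": 0,"dz": 0,"wx": 0,"wy": 0,"wz": 0}

```text
t: 12.4
position: [575.2, -101.6, 27.9]
ee_rot: [-90.1, 29.0, -178.2]
contact_force: [-7.5, -0.1, 1.6]
opening: 50.9
```

```bash
python3 -c "
from h import *
st();plate('t7')"
```

```text
t 12.4 [ 575.2 -101.6   27.9] [ -90.1   29.  -178.2] J [ 20.1  16.5 -12.7 124.6  -8.8  11.  -71.1] F [-7.5 -0.1  1.6]
plate [634.8 -88.1] [108.5 110.2] yaw rel -0.39 in trimmer [ -44.3 -223.1]
```

Request:
apply_moves:
  deltas:
    - {"dx": -0.02,"dy": 0.01,"dz": 0,"wx": 0,"wy": 0,"wz": 0}
    - {"dx": -0.02,"dy": 0.01,"dz": 0,"wx": 0,"wy": 0,"wz": 0}
    - {"dx": -0.02,"dy": 0.01,"dz": 0,"wx": 0,"wy": 0,"wz": 0}
    - {"dx": -0.02,"dy": 0.01,"dz": 0,"wx": 0,"wy": 0,"wz": 0}
    - {"dx": 0,"dy": 0,"dz": 0,"wx": 0,"wy": 0,"wz": 0}
    - {"dx": 0,"dy": 0,"dz": 0,"wx": 0,"wy": 0,"wz": 0}
    - {"dx": 0,"dy": 0,"dz": 0,"wx": 0,"wy": 0,"wz": 0}
    - {"dx": 0,"dy": 0,"dz": 0,"wx": 0,"wy": 0,"wz": 0}

```text
t: 13.45
position: [576.1, -101.5, 27.6]
ee_rot: [-90.1, 28.9, -178.2]
contact_force: [-19.0, 0.3, 13.2]
opening: 51.2
```

```bash
python3 -c "
from h import *
st();plate('t8')"
```

```text
t 13.45 [ 576.1 -101.5   27.6] [ -90.1   28.9 -178.2] J [ 19.8  16.6 -12.5 124.3  -8.7  11.2 -71.3] F [-19.    0.3  13.2]
plate [635.9 -88.1] [110.2 110.2] yaw rel -0.39 in trimmer [ -43.2 -223.1]
```

View pics/t8.png

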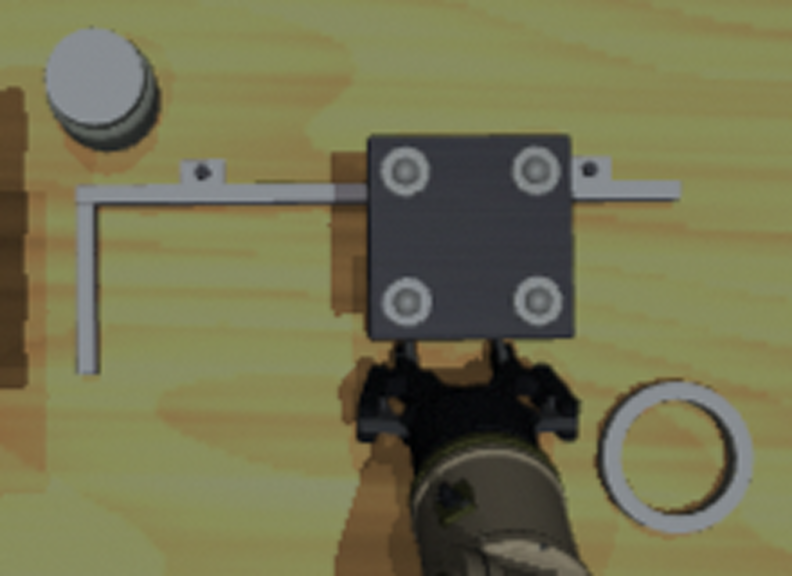

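The stand is flat on the fence, its yaw matching within camera error, and the press was about 19 N. Now I'll back away and swing round to its -y side.

```bash
python3 - <<'E'
from h import *
s=telemetry.read_state();p=s['position'];q=R.from_euler('xyz',s['ee_rot'],degrees=True)
plan(p+[-20,0,2],q,3,p,q)
plan([480,-140,170],q,13,p+[-20,0,2],q)
E
```

```text
--
{"dx":0.22,"dy":-0.15,"dz":-0.01,"wx":0,"wy":0,"wz":0},
{"dx":0.22,"dy":-0.15,"dz":-0.01,"wx":0,"wy":0,"wz":0},
{"dx":0.22,"dy":-0.16,"dz":-0.01,"wx":0,"wy":0,"wz":0},
end [ 556.1 -101.4   29.7] maxabs 0.22 rot err 0.0
--
{"dx":-0,"dy":-0.49,"dz":0.11,"wx":0,"wy":0,"wz":0},
{"dx":-0,"dy":-0.5,"dz":0.11,"wx":0,"wy":0,"wz":0},
{"dx":-0,"dy":-0.49,"dz":0.11,"wx":0,"wy":0,"wz":0},
{"dx":-0,"dy":-0.49,"dz":0.11,"wx":0,"wy":0,"wz":0},
{"dx":-0,"dy":-0.5,"dz":0.11,"wx":0,"wy":0,"wz":0},
{"dx":-0,"dy":-0.49,"dz":0.11,"wx":0,"wy":0,"wz":0},
{"dx":-0,"dy":-0.49,"dz":0.11,"wx":0,"wy":0,"wz":0},
{"dx":-0,"dy":-0.5,"dz":0.11,"wx":0,"wy":0,"wz":0},
--
{"dx":-0,"dy":-0.49,"dz":0.11,"wx":0,"wy":0,"wz":0},
{"dx":-0,"dy":-0.49,"dz":0.11,"wx":0,"wy":0,"wz":0},
{"dx":-0,"dy":-0.5,"dz":0.11,"wx":0,"wy":0,"wz":0},
{"dx":-0,"dy":-0.49,"dz":0.11,"wx":0,"wy":0,"wz":0},
{"dx":-0,"dy":-0.49,"dz":0.11,"wx":0,"wy":0,"wz":0},
end [ 480.  -140.   169.9] maxabs 0.5 rot err 0.0
```

Request:
apply_moves:
  deltas:
    - {"dx": 0.1,"dy": -0.07,"dz": 0,"wx": 0,"wy": 0,"wz": 0}
    - {"dx": 0.24,"dy": -0.16,"dz": 0,"wx": 0,"wy": 0,"wz": 0}
    - {"dx": 0.32,"dy": -0.23,"dz": 0,"wx": 0,"wy": 0,"wz": 0}
    - {"dx": 0,"dy": -0.49,"dz": 0.11,"wx": 0,"wy": 0,"wz": 0}
    - {"dx": 0,"dy": -0.5,"dz": 0.11,"wx": 0,"wy": 0,"wz": 0}
    - {"dx": 0,"dy": -0.49,"dz": 0.11,"wx": 0,"wy": 0,"wz": 0}
    - {"dx": 0,"dy": -0.5,"dz": 0.11,"wx": 0,"wy": 0,"wz": 0}
    - {"dx": 0,"dy": -0.49,"dz": 0.11,"wx": 0,"wy": 0,"wz": 0}

```text
t: 14.5
position: [529.1, -117.1, 86.0]
ee_rot: [-90.1, 29.2, -178.2]
contact_force: [0.5, 0.0, -0.4]
opening: 51.5
```

Request:
apply_moves:
  deltas:
    - {"dx": 0,"dy": -0.49,"dz": 0.11,"wx": 0,"wy": 0,"wz": 0}
    - {"dx": 0,"dy": -0.5,"dz": 0.11,"wx": 0,"wy": 0,"wz": 0}
    - {"dx": 0,"dy": -0.49,"dz": 0.11,"wx": 0,"wy": 0,"wz": 0}
    - {"dx": 0,"dy": -0.5,"dz": 0.11,"wx": 0,"wy": 0,"wz": 0}
    - {"dx": 0,"dy": -0.49,"dz": 0.11,"wx": 0,"wy": 0,"wz": 0}
    - {"dx": 0,"dy": -0.5,"dz": 0.11,"wx": 0,"wy": 0,"wz": 0}
    - {"dx": 0,"dy": -0.49,"dz": 0.11,"wx": 0,"wy": 0,"wz": 0}
    - {"dx": 0,"dy": -0.5,"dz": 0.11,"wx": 0,"wy": 0,"wz": 0}
  gripper: 47

```text
t: 15.5
position: [481.4, -140.7, 172.1]
ee_rot: [-90.1, 29.2, -178.2]
contact_force: [-0.2, -0.4, 0.4]
opening: 40.2
```

```bash
python3 - <<'E'
from h import *
st();plate('t9')
plan([560,-270,170],Rt(-88.4,29),24)
E
```

```text
t 15.5 [ 481.4 -140.7  172.1] [ -90.1   29.2 -178.2] J [ 33.3  -8.1 -15.3 128.6 -21.4  33.2 -55.2] F [-0.2 -0.4  0.4]
plate [635.9 -88.1] [110.2 110.2] yaw rel -0.39 in trimmer [ -43.2 -223.1]
--
{"dx":-0.11,"dy":0.07,"dz":0.22,"wx":-0.4,"wy":-0.71,"wz":-0},
{"dx":-0.09,"dy":0.05,"dz":0.22,"wx":-0.4,"wy":-0.71,"wz":-0},
{"dx":-0.08,"dy":0.06,"dz":0.24,"wx":-0.4,"wy":-0.71,"wz":-0},
{"dx":-0.06,"dy":0.04,"dz":0.24,"wx":-0.4,"wy":-0.71,"wz":-0},
{"dx":-0.06,"dy":0.03,"dz":0.24,"wx":-0.4,"wy":-0.71,"wz":-0},
{"dx":-0.03,"dy":0.03,"dz":0.24,"wx":-0.4,"wy":-0.71,"wz":-0},
{"dx":-0.03,"dy":0.02,"dz":0.25,"wx":-0.4,"wy":-0.71,"wz":-0},
{"dx":-0.01,"dy":0.01,"dz":0.26,"wx":-0.4,"wy":-0.71,"wz":-0},
--
{"dx":0.01,"dy":0.01,"dz":0.25,"wx":-0.4,"wy":-0.71,"wz":-0},
{"dx":0.01,"dy":-0,"dz":0.25,"wx":-0.4,"wy":-0.71,"wz":-0},
{"dx":0.04,"dy":-0.02,"dz":0.25,"wx":-0.4,"wy":-0.71,"wz":-0},
{"dx":0.04,"dy":-0.02,"dz":0.24,"wx":-0.4,"wy":-0.71,"wz":-0},
{"dx":0.06,"dy":-0.02,"dz":0.24,"wx":-0.4,"wy":-0.71,"wz":-0},
{"dx":0.08,"dy":-0.04,"dz":0.24,"wx":-0.4,"wy":-0.71,"wz":-0},
{"dx":0.08,"dy":-0.04,"dz":0.23,"wx":-0.4,"wy":-0.71,"wz":-0},
{"dx":0.11,"dy":-0.05,"dz":0.23,"wx":-0.4,"wy":-0.71,"wz":-0},
--
{"dx":0.11,"dy":-0.06,"dz":0.21,"wx":-0.4,"wy":-0.71,"wz":-0},
{"dx":0.12,"dy":-0.06,"dz":0.21,"wx":-0.4,"wy":-0.71,"wz":-0},
{"dx":0.14,"dy":-0.07,"dz":0.2,"wx":-0.4,"wy":-0.71,"wz":-0},
{"dx":0.15,"dy":-0.08,"dz":0.19,"wx":-0.4,"wy":-0.71,"wz":-0},
{"dx":0.16,"dy":-0.08,"dz":0.18,"wx":-0.4,"wy":-0.71,"wz":-0},
{"dx":0.16,"dy":-0.09,"dz":0.16,"wx":-0.4,"wy":-0.71,"wz":-0},
{"dx":0.18,"dy":-0.1,"dz":0.15,"wx":-0.4,"wy":-0.71,"wz":-0},
{"dx":0.18,"dy":-0.09,"dz":0.14,"wx":-0.4,"wy":-0.71,"wz":-0},
end [ 559.9 -269.8  170. ] maxabs 0.71 rot err 0.45
```

Request:
apply_moves:
  deltas:
    - {"dx": -0.11,"dy": 0.07,"dz": 0.22,"wx": -0.4,"wy": -0.71,"wz": 0}
    - {"dx": -0.09,"dy": 0.05,"dz": 0.22,"wx": -0.4,"wy": -0.71,"wz": 0}
    - {"dx": -0.08,"dy": 0.06,"dz": 0.24,"wx": -0.4,"wy": -0.71,"wz": 0}
    - {"dx": -0.06,"dy": 0.04,"dz": 0.24,"wx": -0.4,"wy": -0.71,"wz": 0}
    - {"dx": -0.06,"dy": 0.03,"dz": 0.24,"wx": -0.4,"wy": -0.71,"wz": 0}
    - {"dx": -0.03,"dy": 0.03,"dz": 0.24,"wx": -0.4,"wy": -0.71,"wz": 0}
    - {"dx": -0.03,"dy": 0.02,"dz": 0.25,"wx": -0.4,"wy": -0.71,"wz": 0}
    - {"dx": -0.01,"dy": 0.01,"dz": 0.26,"wx": -0.4,"wy": -0.71,"wz": 0}

```text
t: 16.55
position: [508.1, -183.7, 170.3]
ee_rot: [-90.2, 29.2, -148.2]
contact_force: [0.3, 0.8, -0.1]
opening: 40.0
```

```bash
python3 -c "
from h import *
st();print(telemetry.read_state()['dq'].round(0))"
```

```text
t 16.55 [ 508.1 -183.7  170.3] [ -90.2   29.2 -148.2] J [ 35.2   5.3  -5.7 115.9 -33.8  49.3  -8.2] F [ 0.3  0.8 -0.1]
[  5.  15.   3. -16.  -2.  19.  34.]
```

Request:
apply_moves:
  deltas:
    - {"dx": 0.01,"dy": 0.01,"dz": 0.25,"wx": -0.4,"wy": -0.71,"wz": 0}
    - {"dx": 0.01,"dy": 0,"dz": 0.25,"wx": -0.4,"wy": -0.71,"wz": 0}
    - {"dx": 0.04,"dy": -0.02,"dz": 0.25,"wx": -0.4,"wy": -0.71,"wz": 0}
    - {"dx": 0.04,"dy": -0.02,"dz": 0.24,"wx": -0.4,"wy": -0.71,"wz": 0}
    - {"dx": 0.06,"dy": -0.02,"dz": 0.24,"wx": -0.4,"wy": -0.71,"wz": 0}
    - {"dx": 0.08,"dy": -0.04,"dz": 0.24,"wx": -0.4,"wy": -0.71,"wz": 0}
    - {"dx": 0.08,"dy": -0.04,"dz": 0.23,"wx": -0.4,"wy": -0.71,"wz": 0}
    - {"dx": 0.11,"dy": -0.05,"dz": 0.23,"wx": -0.4,"wy": -0.71,"wz": 0}

```text
t: 17.55
position: [534.2, -226.6, 168.7]
ee_rot: [-90.3, 29.4, -118.4]
contact_force: [-0.5, 0.5, 0.1]
opening: 40.1
```

Request:
apply_moves:
  deltas:
    - {"dx": 0.11,"dy": -0.06,"dz": 0.21,"wx": -0.4,"wy": -0.71,"wz": 0}
    - {"dx": 0.12,"dy": -0.06,"dz": 0.21,"wx": -0.4,"wy": -0.71,"wz": 0}
    - {"dx": 0.14,"dy": -0.07,"dz": 0.2,"wx": -0.4,"wy": -0.71,"wz": 0}
    - {"dx": 0.15,"dy": -0.08,"dz": 0.19,"wx": -0.4,"wy": -0.71,"wz": 0}
    - {"dx": 0.16,"dy": -0.08,"dz": 0.18,"wx": -0.4,"wy": -0.71,"wz": 0}
    - {"dx": 0.16,"dy": -0.09,"dz": 0.16,"wx": -0.4,"wy": -0.71,"wz": 0}
    - {"dx": 0.18,"dy": -0.1,"dz": 0.15,"wx": -0.4,"wy": -0.71,"wz": 0}
    - {"dx": 0.18,"dy": -0.09,"dz": 0.14,"wx": -0.4,"wy": -0.71,"wz": 0}

```text
t: 18.55
position: [560.3, -269.3, 167.4]
ee_rot: [-90.3, 29.5, -88.5]
contact_force: [-0.3, -0.3, -0.2]
opening: 40.0
```

```bash
python3 -c "
from h import *
st()
plan([635,-215,90],Rt(-88.4,29),8)
plan([635.5,-185,29],Rt(-88.4,29),8,np.array([635,-215,90.]),Rt(-88.4,29))
"
```

```text
t 18.55 [ 560.3 -269.3  167.4] [-90.3  29.5 -88.5] J [ 38.5  34.6  -7.6  77.1 -19.9  85.9  37.6] F [-0.3 -0.3 -0.2]
--
{"dx":-0.04,"dy":0.46,"dz":0.38,"wx":0.01,"wy":-0,"wz":-0.01},
{"dx":-0.03,"dy":0.47,"dz":0.39,"wx":0.01,"wy":-0,"wz":-0.01},
{"dx":-0.04,"dy":0.46,"dz":0.38,"wx":0.01,"wy":-0,"wz":-0.01},
{"dx":-0.04,"dy":0.47,"dz":0.38,"wx":0.01,"wy":-0,"wz":-0.01},
{"dx":-0.04,"dy":0.46,"dz":0.38,"wx":0.01,"wy":-0,"wz":-0.01},
{"dx":-0.04,"dy":0.47,"dz":0.38,"wx":0.01,"wy":-0,"wz":-0.01},
{"dx":-0.04,"dy":0.46,"dz":0.38,"wx":0.01,"wy":-0,"wz":-0.01},
{"dx":-0.04,"dy":0.47,"dz":0.38,"wx":0.01,"wy":-0,"wz":-0.01},
end [ 634.9 -215.    90. ] maxabs 0.47 rot err 0.2
--
{"dx":0.02,"dy":0.34,"dz":0.01,"wx":0,"wy":0,"wz":0},
{"dx":0.01,"dy":0.34,"dz":0,"wx":0,"wy":0,"wz":0},
{"dx":0.02,"dy":0.34,"dz":0.01,"wx":0,"wy":0,"wz":0},
{"dx":0.02,"dy":0.34,"dz":0.01,"wx":0,"wy":0,"wz":0},
{"dx":0.01,"dy":0.34,"dz":0,"wx":0,"wy":0,"wz":0},
{"dx":0.02,"dy":0.34,"dz":0.01,"wx":0,"wy":0,"wz":0},
{"dx":0.02,"dy":0.34,"dz":0.01,"wx":0,"wy":0,"wz":0},
{"dx":0.01,"dy":0.34,"dz":0,"wx":0,"wy":0,"wz":0},
end [ 635.4 -184.9   29. ] maxabs 0.34 rot err 0.0
```

Request:
apply_moves:
  deltas:
    - {"dx": -0.04,"dy": 0.46,"dz": 0.38,"wx": 0.01,"wy": 0,"wz": -0.01}
    - {"dx": -0.03,"dy": 0.47,"dz": 0.39,"wx": 0.01,"wy": 0,"wz": -0.01}
    - {"dx": -0.04,"dy": 0.46,"dz": 0.38,"wx": 0.01,"wy": 0,"wz": -0.01}
    - {"dx": -0.04,"dy": 0.47,"dz": 0.38,"wx": 0.01,"wy": 0,"wz": -0.01}
    - {"dx": -0.04,"dy": 0.46,"dz": 0.38,"wx": 0.01,"wy": 0,"wz": -0.01}
    - {"dx": -0.04,"dy": 0.47,"dz": 0.38,"wx": 0.01,"wy": 0,"wz": -0.01}
    - {"dx": -0.04,"dy": 0.46,"dz": 0.38,"wx": 0.01,"wy": 0,"wz": -0.01}
    - {"dx": -0.04,"dy": 0.47,"dz": 0.38,"wx": 0.01,"wy": 0,"wz": -0.01}

```text
t: 19.55
position: [635.8, -214.4, 89.6]
ee_rot: [-89.9, 29.1, -88.6]
contact_force: [-0.7, -0.0, 0.1]
opening: 40.1
```

```bash
python3 - <<'E'
from h import *
st();s=telemetry.read_state()
p,d=vision.snapshot('scene')
cv2.imwrite('pics/s10z.png',cv2.resize(p[150:390,100:420,::-1],None,fx=2.4,fy=2.4,interpolation=cv2.INTER_CUBIC))
C=cloud('scene',d).reshape(-1,3); Q=R.from_euler('xyz',s['ee_rot'],degrees=True)
L=Q.inv().apply(C-s['position']); m=(np.abs(L[:,0])<45)&(np.abs(L[:,2])<75)&(L[:,1]>-70)&(L[:,1]<40)&(C[:,2]>35)
for a in range(-70,30,10):
    k=m&(L[:,1]>=a)&(L[:,1]<a+10)
    if k.any(): print(a,k.sum(),'z',L[k][:,2].min().round(),L[k][:,2].max().round(),'x',L[k][:,0].min().round(),L[k][:,0].max().round(),'minZ-drop',(C[k][:,2].min()-s['position'][2]).round())
E
```

```text
t 19.55 [ 635.8 -214.4   89.6] [-89.9  29.1 -88.6] J [ 32.3  42.3  -8.9  74.5 -20.4  77.8  33.2] F [-0.7 -0.   0.1]
-70 61 z -11.0 66.0 x -18.0 12.0 minZ-drop 49.0
-60 84 z -24.0 64.0 x -18.0 17.0 minZ-drop 36.0
-50 100 z -22.0 60.0 x -17.0 10.0 minZ-drop 34.0
-40 70 z -44.0 57.0 x -14.0 12.0 minZ-drop 23.0
-30 41 z -44.0 52.0 x -14.0 3.0 minZ-drop 23.0
-20 32 z -27.0 30.0 x -12.0 -4.0 minZ-drop 11.0
-10 30 z -25.0 34.0 x -12.0 -4.0 minZ-drop 4.0
0 56 z -24.0 35.0 x -12.0 6.0 minZ-drop -11.0
10 32 z -24.0 35.0 x -11.0 5.0 minZ-drop -17.0
20 1 z 27.0 27.0 x -7.0 -7.0 minZ-drop -14.0
```

View pics/s10z.png

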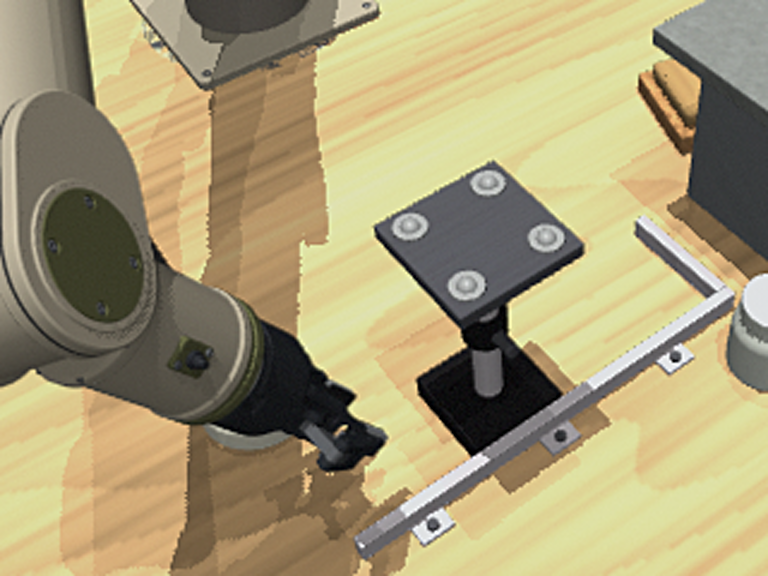

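The hand is clear of the head and the tape. The wide knuckles will pass about 30 mm above the fence. Descending now.

Request:
apply_moves:
  deltas:
    - {"dx": 0.02,"dy": 0.34,"dz": 0,"wx": 0,"wy": 0,"wz": 0}
    - {"dx": 0.01,"dy": 0.34,"dz": 0,"wx": 0,"wy": 0,"wz": 0}
    - {"dx": 0.02,"dy": 0.34,"dz": 0,"wx": 0,"wy": 0,"wz": 0}
    - {"dx": 0.02,"dy": 0.34,"dz": 0,"wx": 0,"wy": 0,"wz": 0}
    - {"dx": 0.01,"dy": 0.34,"dz": 0,"wx": 0,"wy": 0,"wz": 0}
    - {"dx": 0.02,"dy": 0.34,"dz": 0,"wx": 0,"wy": 0,"wz": 0}
    - {"dx": 0.02,"dy": 0.34,"dz": 0,"wx": 0,"wy": 0,"wz": 0}
    - {"dx": 0.01,"dy": 0.34,"dz": 0,"wx": 0,"wy": 0,"wz": 0}

```text
t: 20.6
position: [634.5, -184.3, 28.7]
ee_rot: [-89.9, 29.1, -88.6]
contact_force: [-0.4, 1.0, 0.2]
opening: 40.0
```

```bash
python3 - <<'E'
from h import *
st();plate('t11')
s=telemetry.read_state();p=s['position'];q=R.from_euler('xyz',s['ee_rot'],degrees=True)
plan(p+np.array([-.021*18,18,28.8-p[2]]),Rt(-88.4,29),8)
E
```

```text
t 20.6 [ 634.5 -184.3   28.7] [-89.9  29.1 -88.6] J [ 30.9  44.6  -9.7  78.8 -20.7  70.9  33.9] F [-0.4  1.   0.2]
plate [635.9 -88.1] [110.2 110.2] yaw rel -0.39 in trimmer [ -43.2 -223.1]
--
{"dx":-0.08,"dy":0.04,"dz":0,"wx":-0,"wy":-0,"wz":-0},
{"dx":-0.08,"dy":0.04,"dz":0,"wx":-0,"wy":-0,"wz":-0},
{"dx":-0.08,"dy":0.04,"dz":0,"wx":-0,"wy":-0,"wz":-0},
{"dx":-0.09,"dy":0.04,"dz":0,"wx":-0,"wy":-0,"wz":-0},
{"dx":-0.08,"dy":0.04,"dz":0,"wx":-0,"wy":-0,"wz":-0},
{"dx":-0.08,"dy":0.03,"dz":0,"wx":-0,"wy":-0,"wz":-0},
{"dx":-0.08,"dy":0.04,"dz":0,"wx":-0,"wy":-0,"wz":-0},
{"dx":-0.08,"dy":0.04,"dz":0,"wx":-0,"wy":-0,"wz":-0},
end [ 633.6 -165.4   28.9] maxabs 0.09 rot err 0.27
```

View pics/t11.png

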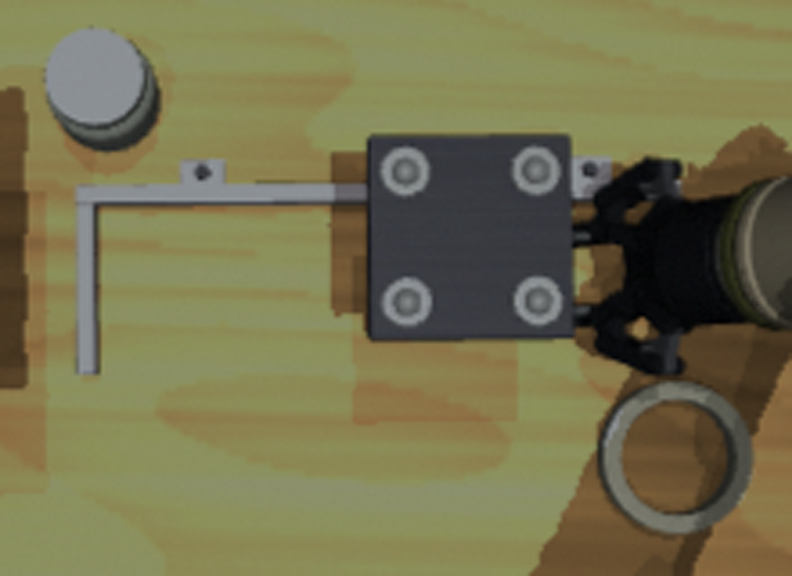

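Request:
apply_moves:
  deltas:
    - {"dx": -0.09,"dy": 0.05,"dz": 0,"wx": 0,"wy": 0,"wz": 0}
    - {"dx": -0.09,"dy": 0.05,"dz": 0,"wx": 0,"wy": 0,"wz": 0}
    - {"dx": -0.09,"dy": 0.05,"dz": 0,"wx": 0,"wy": 0,"wz": 0}
    - {"dx": -0.09,"dy": 0.05,"dz": 0,"wx": 0,"wy": 0,"wz": 0}
    - {"dx": -0.09,"dy": 0.05,"dz": 0,"wx": 0,"wy": 0,"wz": 0}
    - {"dx": -0.09,"dy": 0.05,"dz": 0,"wx": 0,"wy": 0,"wz": 0}
    - {"dx": -0.09,"dy": 0.05,"dz": 0,"wx": 0,"wy": 0,"wz": 0}
    - {"dx": -0.09,"dy": 0.05,"dz": 0,"wx": 0,"wy": 0,"wz": 0}

```text
t: 21.65
position: [634.0, -163.8, 29.3]
ee_rot: [-89.9, 29.1, -88.6]
contact_force: [-0.3, 1.2, 0.2]
opening: 40.1
```

Request:
apply_moves:
  deltas:
    - {"dx": -0.07,"dy": 0.04,"dz": 0,"wx": 0,"wy": 0,"wz": 0}
    - {"dx": -0.07,"dy": 0.04,"dz": 0,"wx": 0,"wy": 0,"wz": 0}
    - {"dx": -0.07,"dy": 0.04,"dz": 0,"wx": 0,"wy": 0,"wz": 0}
    - {"dx": -0.07,"dy": 0.04,"dz": 0,"wx": 0,"wy": 0,"wz": 0}
    - {"dx": -0.07,"dy": 0.04,"dz": 0,"wx": 0,"wy": 0,"wz": 0}
    - {"dx": -0.07,"dy": 0.04,"dz": 0,"wx": 0,"wy": 0,"wz": 0}
    - {"dx": -0.07,"dy": 0.04,"dz": 0,"wx": 0,"wy": 0,"wz": 0}
    - {"dx": -0.07,"dy": 0.04,"dz": 0,"wx": 0,"wy": 0,"wz": 0}

```text
t: 22.65
position: [633.4, -151.2, 29.1]
ee_rot: [-89.9, 28.8, -88.7]
contact_force: [-2.4, -11.5, 3.8]
opening: 40.1
```

```bash
python3 -c "
from h import *
st();plate('t12')"
```

```text
t 22.65 [ 633.4 -151.2   29.1] [-89.9  28.8 -88.7] J [ 29.1  42.8 -10.4  82.  -21.1  68.4  32.1] F [ -2.4 -11.5   3.8]
plate [636.  -87.5] [110.1 110. ] yaw rel 0.01 in trimmer [ -43.1 -222.5]
```

Request:
apply_moves:
  deltas:
    - {"dx": -0.08,"dy": 0.04,"dz": 0,"wx": 0,"wy": 0,"wz": 0}
    - {"dx": -0.08,"dy": 0.05,"dz": 0,"wx": 0,"wy": 0,"wz": 0}
    - {"dx": -0.09,"dy": 0.05,"dz": 0,"wx": 0,"wy": 0,"wz": 0}
    - {"dx": -0.09,"dy": 0.05,"dz": 0,"wx": 0,"wy": 0,"wz": 0}
    - {"dx": -0.09,"dy": 0.05,"dz": 0,"wx": 0,"wy": 0,"wz": 0}
    - {"dx": -0.09,"dy": 0.05,"dz": 0,"wx": 0,"wy": 0,"wz": 0}
    - {"dx": -0.09,"dy": 0.05,"dz": 0,"wx": 0,"wy": 0,"wz": 0}
    - {"dx": -0.09,"dy": 0.05,"dz": 0,"wx": 0,"wy": 0,"wz": 0}

```text
t: 23.7
position: [632.6, -132.2, 29.1]
ee_rot: [-89.9, 28.8, -88.8]
contact_force: [-3.9, -11.7, 4.9]
opening: 40.3
```

```bash
python3 -c "
from h import *
st();plate('t13')"
```

```text
t 23.7 [ 632.6 -132.2   29.1] [-89.9  28.8 -88.8] J [ 28.1  41.9 -10.8  83.6 -21.4  67.1  31. ] F [ -3.9 -11.7   4.9]
plate [634.5 -68.9] [108.5 109.9] yaw rel -0.61 in trimmer [ -44.  -203.9]
```

Request:
apply_moves:
  deltas:
    - {"dx": -0.09,"dy": 0.05,"dz": 0,"wx": 0,"wy": 0,"wz": 0}
    - {"dx": -0.09,"dy": 0.05,"dz": 0,"wx": 0,"wy": 0,"wz": 0}
    - {"dx": -0.09,"dy": 0.05,"dz": 0,"wx": 0,"wy": 0,"wz": 0}
    - {"dx": -0.09,"dy": 0.05,"dz": 0,"wx": 0,"wy": 0,"wz": 0}
    - {"dx": -0.09,"dy": 0.05,"dz": 0,"wx": 0,"wy": 0,"wz": 0}
    - {"dx": -0.09,"dy": 0.05,"dz": 0,"wx": 0,"wy": 0,"wz": 0}
    - {"dx": -0.09,"dy": 0.05,"dz": 0,"wx": 0,"wy": 0,"wz": 0}
    - {"dx": -0.09,"dy": 0.05,"dz": 0,"wx": 0,"wy": 0,"wz": 0}

```text
t: 24.75
position: [632.1, -112.0, 29.1]
ee_rot: [-89.9, 28.8, -88.8]
contact_force: [-5.4, -14.4, 5.9]
opening: 39.8
```

Request:
apply_moves:
  deltas:
    - {"dx": -0.09,"dy": 0.05,"dz": 0,"wx": 0,"wy": 0,"wz": 0}
    - {"dx": -0.09,"dy": 0.05,"dz": 0,"wx": 0,"wy": 0,"wz": 0}
    - {"dx": -0.09,"dy": 0.05,"dz": 0,"wx": 0,"wy": 0,"wz": 0}
    - {"dx": -0.09,"dy": 0.05,"dz": 0,"wx": 0,"wy": 0,"wz": 0}
    - {"dx": -0.09,"dy": 0.05,"dz": 0,"wx": 0,"wy": 0,"wz": 0}
    - {"dx": -0.09,"dy": 0.05,"dz": 0,"wx": 0,"wy": 0,"wz": 0}
    - {"dx": -0.09,"dy": 0.05,"dz": 0,"wx": 0,"wy": 0,"wz": 0}
    - {"dx": -0.09,"dy": 0.05,"dz": 0,"wx": 0,"wy": 0,"wz": 0}

```text
t: 25.75
position: [631.5, -91.7, 29.0]
ee_rot: [-89.9, 28.8, -88.8]
contact_force: [-6.2, -13.9, 5.8]
opening: 40.2
```

```bash
python3 -c "
from h import *
st();plate('t14')"
```

```text
t 25.75 [631.5 -91.7  29. ] [-89.9  28.8 -88.8] J [ 25.8  40.3 -11.8  86.5 -22.   64.5  28.8] F [ -6.2 -13.9   5.8]
plate [633.3 -28.5] [108.3 109.7] yaw rel -0.52 in trimmer [ -43.7 -163.5]
```

View pics/t14.png

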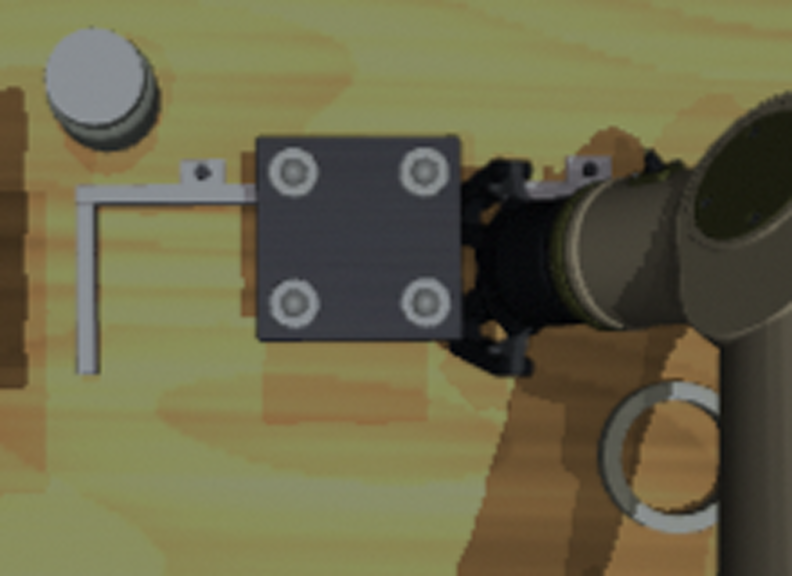

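The stand is sliding flush along the fence, still upright. Continuing.

Request:
apply_moves:
  deltas:
    - {"dx": -0.09,"dy": 0.05,"dz": -0.01,"wx": 0,"wy": 0,"wz": 0}
    - {"dx": -0.09,"dy": 0.05,"dz": 0,"wx": 0,"wy": 0,"wz": 0}
    - {"dx": -0.09,"dy": 0.05,"dz": 0,"wx": 0,"wy": 0,"wz": 0}
    - {"dx": -0.09,"dy": 0.05,"dz": -0.01,"wx": 0,"wy": 0,"wz": 0}
    - {"dx": -0.09,"dy": 0.05,"dz": 0,"wx": 0,"wy": 0,"wz": 0}
    - {"dx": -0.09,"dy": 0.05,"dz": 0,"wx": 0,"wy": 0,"wz": 0}
    - {"dx": -0.09,"dy": 0.05,"dz": 0,"wx": 0,"wy": 0,"wz": 0}
    - {"dx": -0.09,"dy": 0.05,"dz": 0,"wx": 0,"wy": 0,"wz": 0}

```text
t: 26.8
position: [630.7, -70.9, 29.0]
ee_rot: [-89.9, 28.8, -88.8]
contact_force: [-6.4, -14.2, 5.5]
opening: 40.3
```

Request:
apply_moves:
  deltas:
    - {"dx": -0.09,"dy": 0.05,"dz": -0.01,"wx": 0,"wy": 0,"wz": 0}
    - {"dx": -0.09,"dy": 0.05,"dz": 0,"wx": 0,"wy": 0,"wz": 0}
    - {"dx": -0.09,"dy": 0.05,"dz": 0,"wx": 0,"wy": 0,"wz": 0}
    - {"dx": -0.09,"dy": 0.05,"dz": -0.01,"wx": 0,"wy": 0,"wz": 0}
    - {"dx": -0.09,"dy": 0.05,"dz": 0,"wx": 0,"wy": 0,"wz": 0}
    - {"dx": -0.09,"dy": 0.05,"dz": 0,"wx": 0,"wy": 0,"wz": 0}
    - {"dx": -0.09,"dy": 0.05,"dz": 0,"wx": 0,"wy": 0,"wz": 0}
    - {"dx": -0.09,"dy": 0.05,"dz": 0,"wx": 0,"wy": 0,"wz": 0}

```text
t: 27.8
position: [629.8, -50.1, 29.0]
ee_rot: [-89.9, 28.8, -88.8]
contact_force: [-5.8, -13.7, 5.6]
opening: 40.1
```

Request:
apply_moves:
  deltas:
    - {"dx": -0.09,"dy": 0.05,"dz": -0.01,"wx": 0,"wy": 0,"wz": 0}
    - {"dx": -0.09,"dy": 0.05,"dz": 0,"wx": 0,"wy": 0,"wz": 0}
    - {"dx": -0.09,"dy": 0.05,"dz": 0,"wx": 0,"wy": 0,"wz": 0}
    - {"dx": -0.09,"dy": 0.05,"dz": -0.01,"wx": 0,"wy": 0,"wz": 0}
    - {"dx": -0.09,"dy": 0.05,"dz": 0,"wx": 0,"wy": 0,"wz": 0}
    - {"dx": -0.09,"dy": 0.05,"dz": 0,"wx": 0,"wy": 0,"wz": 0}
    - {"dx": -0.09,"dy": 0.05,"dz": 0,"wx": 0,"wy": 0,"wz": 0}
    - {"dx": -0.09,"dy": 0.05,"dz": 0,"wx": 0,"wy": 0,"wz": 0}

```text
t: 28.8
position: [629.0, -29.3, 29.0]
ee_rot: [-89.9, 28.8, -88.8]
contact_force: [-5.2, -13.5, 5.4]
opening: 40.2
```

```bash
python3 -c "
from h import *
st();plate('t15')"
```

```text
t 28.8 [629.  -29.3  29. ] [-89.9  28.8 -88.8] J [ 22.2  38.2 -13.4  90.3 -23.   60.7  25.2] F [ -5.2 -13.5   5.4]
plate [631.6  33.8] [108.1 107.7] yaw rel -0.39 in trimmer [ -43.3 -101.2]
```

Request:
apply_moves:
  deltas:
    - {"dx": -0.09,"dy": 0.05,"dz": -0.01,"wx": 0,"wy": 0,"wz": 0}
    - {"dx": -0.09,"dy": 0.05,"dz": 0,"wx": 0,"wy": 0,"wz": 0}
    - {"dx": -0.09,"dy": 0.05,"dz": 0,"wx": 0,"wy": 0,"wz": 0}
    - {"dx": -0.09,"dy": 0.05,"dz": -0.01,"wx": 0,"wy": 0,"wz": 0}
    - {"dx": -0.09,"dy": 0.05,"dz": 0,"wx": 0,"wy": 0,"wz": 0}
    - {"dx": -0.09,"dy": 0.05,"dz": 0,"wx": 0,"wy": 0,"wz": 0}
    - {"dx": -0.09,"dy": 0.05,"dz": 0,"wx": 0,"wy": 0,"wz": 0}
    - {"dx": -0.09,"dy": 0.05,"dz": 0,"wx": 0,"wy": 0,"wz": 0}

```text
t: 29.85
position: [628.1, -8.4, 29.0]
ee_rot: [-89.9, 28.8, -88.8]
contact_force: [-4.3, -12.7, 5.0]
opening: 40.3
```

Request:
apply_moves:
  deltas:
    - {"dx": -0.09,"dy": 0.05,"dz": -0.01,"wx": 0,"wy": 0,"wz": 0}
    - {"dx": -0.09,"dy": 0.05,"dz": 0,"wx": 0,"wy": 0,"wz": 0}
    - {"dx": -0.09,"dy": 0.05,"dz": 0,"wx": 0,"wy": 0,"wz": 0}
    - {"dx": -0.09,"dy": 0.05,"dz": 0,"wx": 0,"wy": 0,"wz": 0}
    - {"dx": -0.09,"dy": 0.05,"dz": 0,"wx": 0,"wy": 0,"wz": 0}
    - {"dx": -0.09,"dy": 0.05,"dz": 0,"wx": 0,"wy": 0,"wz": 0}
    - {"dx": -0.08,"dy": 0.05,"dz": 0,"wx": 0,"wy": 0,"wz": 0}
    - {"dx": -0.07,"dy": 0.04,"dz": 0,"wx": 0,"wy": 0,"wz": 0}

```text
t: 30.85
position: [627.5, 11.0, 29.0]
ee_rot: [-89.9, 28.8, -88.8]
contact_force: [-3.9, -14.3, 7.0]
opening: 40.3
```

```bash
python3 -c "
from h import *
st();plate('t16')"
```

```text
t 30.85 [627.5  11.   29. ] [-89.9  28.8 -88.8] J [ 19.6  37.1 -14.3  92.3 -23.5  58.4  22.6] F [ -3.9 -14.3   7. ]
plate [629.7  74.1] [109.5 107.4] yaw rel -0.39 in trimmer [-43.7 -60.8]
```

View pics/t16.png

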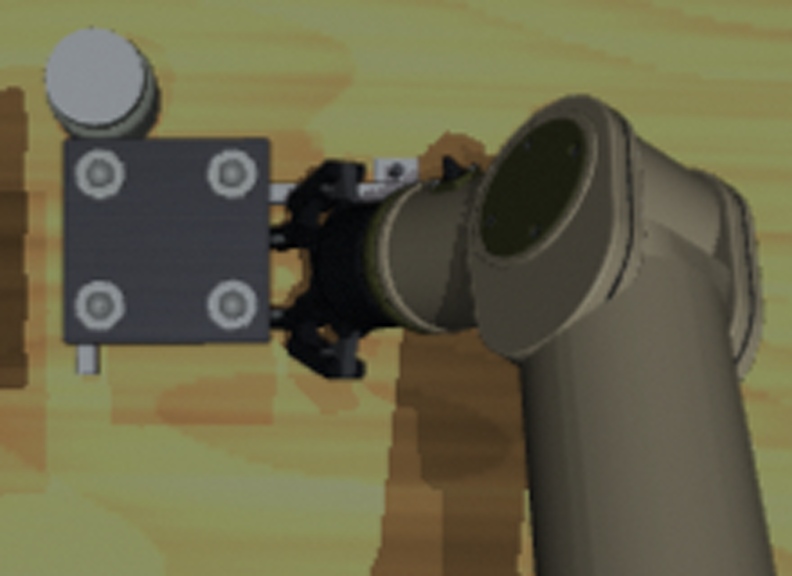

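About 16 mm left, so I'll slow down.

Request:
apply_moves:
  deltas:
    - {"dx": -0.06,"dy": 0.03,"dz": 0,"wx": 0,"wy": 0,"wz": 0}
    - {"dx": -0.06,"dy": 0.03,"dz": 0,"wx": 0,"wy": 0,"wz": 0}
    - {"dx": -0.05,"dy": 0.03,"dz": 0,"wx": 0,"wy": 0,"wz": 0}
    - {"dx": -0.05,"dy": 0.03,"dz": 0,"wx": 0,"wy": 0,"wz": 0}
    - {"dx": -0.05,"dy": 0.03,"dz": 0,"wx": 0,"wy": 0,"wz": 0}
    - {"dx": -0.05,"dy": 0.03,"dz": 0,"wx": 0,"wy": 0,"wz": 0}
    - {"dx": -0.04,"dy": 0.02,"dz": 0,"wx": 0,"wy": 0,"wz": 0}
    - {"dx": -0.02,"dy": 0.01,"dz": 0,"wx": 0,"wy": 0,"wz": 0}

```text
t: 31.9
position: [627.2, 21.6, 29.0]
ee_rot: [-89.9, 28.8, -88.8]
contact_force: [-6.3, -15.1, 7.6]
opening: 40.0
```

Request:
apply_moves:
  deltas:
    - {"dx": -0.02,"dy": 0.01,"dz": 0,"wx": 0,"wy": 0,"wz": 0}
    - {"dx": -0.02,"dy": 0.01,"dz": 0,"wx": 0,"wy": 0,"wz": 0}
    - {"dx": -0.02,"dy": 0.01,"dz": 0,"wx": 0,"wy": 0,"wz": 0}
    - {"dx": -0.02,"dy": 0.01,"dz": 0,"wx": 0,"wy": 0,"wz": 0}
    - {"dx": -0.01,"dy": 0.01,"dz": 0,"wx": 0,"wy": 0,"wz": 0}
    - {"dx": -0.01,"dy": 0.01,"dz": 0,"wx": 0,"wy": 0,"wz": 0}
    - {"dx": 0,"dy": 0,"dz": 0,"wx": 0,"wy": 0,"wz": 0}
    - {"dx": 0,"dy": 0,"dz": 0,"wx": 0,"wy": 0,"wz": 0}

```text
t: 32.9
position: [627.2, 24.3, 29.0]
ee_rot: [-89.9, 28.8, -88.8]
contact_force: [-5.5, -15.6, 8.7]
opening: 40.1
```

```bash
python3 -c "
from h import *
st();plate('t17')"
```

```text
t 32.9 [627.2  24.3  29. ] [-89.9  28.8 -88.8] J [ 18.7  36.9 -14.6  92.8 -23.7  57.6  21.7] F [ -5.5 -15.6   8.7]
plate [629.5  86.6] [109.8 108.6] yaw rel -0.1 in trimmer [-43.5 -48.3]
```

Request:
apply_moves:
  deltas:
    - {"dx": -0.02,"dy": 0.01,"dz": 0,"wx": 0,"wy": 0,"wz": 0}
    - {"dx": -0.02,"dy": 0.01,"dz": 0,"wx": 0,"wy": 0,"wz": 0}
    - {"dx": -0.02,"dy": 0.01,"dz": 0,"wx": 0,"wy": 0,"wz": 0}
    - {"dx": -0.02,"dy": 0.01,"dz": 0,"wx": 0,"wy": 0,"wz": 0}
    - {"dx": -0.02,"dy": 0.01,"dz": 0,"wx": 0,"wy": 0,"wz": 0}
    - {"dx": 0,"dy": 0,"dz": 0,"wx": 0,"wy": 0,"wz": 0}
    - {"dx": 0,"dy": 0,"dz": 0,"wx": 0,"wy": 0,"wz": 0}
    - {"dx": 0,"dy": 0,"dz": 0,"wx": 0,"wy": 0,"wz": 0}

```text
t: 33.95
position: [627.1, 27.2, 29.0]
ee_rot: [-89.9, 28.8, -88.8]
contact_force: [-5.9, -16.0, 7.7]
opening: 40.0
```

Request:
apply_moves:
  deltas:
    - {"dx": -0.02,"dy": 0.01,"dz": 0,"wx": 0,"wy": 0,"wz": 0}
    - {"dx": -0.02,"dy": 0.01,"dz": 0,"wx": 0,"wy": 0,"wz": 0}
    - {"dx": -0.02,"dy": 0.01,"dz": 0,"wx": 0,"wy": 0,"wz": 0}
    - {"dx": 0,"dy": 0,"dz": 0,"wx": 0,"wy": 0,"wz": 0}
    - {"dx": 0,"dy": 0,"dz": 0,"wx": 0,"wy": 0,"wz": 0}
    - {"dx": 0,"dy": 0,"dz": 0,"wx": 0,"wy": 0,"wz": 0}
    - {"dx": 0,"dy": 0,"dz": 0,"wx": 0,"wy": 0,"wz": 0}
    - {"dx": 0,"dy": 0,"dz": 0,"wx": 0,"wy": 0,"wz": 0}

```text
t: 34.95
position: [627.1, 27.4, 29.0]
ee_rot: [-89.9, 28.7, -88.8]
contact_force: [-8.0, -19.3, 9.6]
opening: 40.2
```

```bash
python3 -c "
from h import *
st();plate('t18')"
```

```text
t 34.95 [627.1  27.4  29. ] [-89.9  28.7 -88.8] J [ 18.5  36.7 -14.7  92.9 -23.7  57.4  21.4] F [ -8.  -19.3   9.6]
plate [629.3  89.4] [109.6 107.3] yaw rel -0.39 in trimmer [-43.6 -45.5]
```

The motion has stopped and the force is rising, so it has reached the end stop. I'll press a little more to be sure.

Request:
apply_moves:
  deltas:
    - {"dx": -0.02,"dy": 0.01,"dz": 0,"wx": 0,"wy": 0,"wz": 0}
    - {"dx": -0.02,"dy": 0.01,"dz": 0,"wx": 0,"wy": 0,"wz": 0}
    - {"dx": -0.02,"dy": 0.01,"dz": 0,"wx": 0,"wy": 0,"wz": 0}
    - {"dx": 0,"dy": 0,"dz": 0,"wx": 0,"wy": 0,"wz": 0}
    - {"dx": 0,"dy": 0,"dz": 0,"wx": 0,"wy": 0,"wz": 0}
    - {"dx": 0,"dy": 0,"dz": 0,"wx": 0,"wy": 0,"wz": 0}
    - {"dx": 0,"dy": 0,"dz": 0,"wx": 0,"wy": 0,"wz": 0}
    - {"dx": 0,"dy": 0,"dz": 0,"wx": 0,"wy": 0,"wz": 0}

```text
t: 36.0
position: [627.1, 27.5, 29.0]
ee_rot: [-89.9, 28.6, -88.9]
contact_force: [-7.6, -22.9, 12.0]
opening: 40.1
```

```bash
python3 - <<'E'
from h import *
st();plate('t19')
p,d=vision.snapshot('scene')
cv2.imwrite('pics/s19.png',cv2.resize(p[150:350,250:520,::-1],None,fx=2.9,fy=2.9,interpolation=cv2.INTER_CUBIC))
E
```

```text
t 36.0 [627.1  27.5  29. ] [-89.9  28.6 -88.9] J [ 18.4  36.7 -14.6  93.  -23.6  57.3  21.3] F [ -7.6 -22.9  12. ]
plate [629.3  89.4] [109.6 107.3] yaw rel -0.39 in trimmer [-43.6 -45.5]
```

View pics/s19.png

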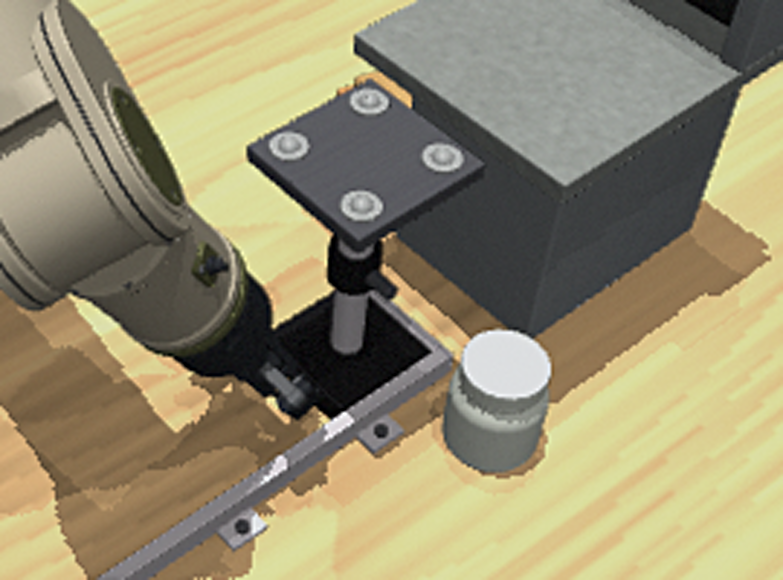

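The stand sits in the corner against both rails at about 23 N, and the tub is clear of it. Backing away.

Request:
apply_moves:
  deltas:
    - {"dx": 0.04,"dy": -0.02,"dz": 0,"wx": 0,"wy": 0,"wz": 0}
    - {"dx": 0.05,"dy": -0.03,"dz": 0,"wx": 0,"wy": 0,"wz": 0}
    - {"dx": 0.1,"dy": -0.06,"dz": 0,"wx": 0,"wy": 0,"wz": 0}
    - {"dx": 0.2,"dy": -0.12,"dz": 0,"wx": 0,"wy": 0,"wz": 0}
    - {"dx": 0.3,"dy": -0.17,"dz": 0,"wx": 0,"wy": 0,"wz": 0}
    - {"dx": 0.3,"dy": -0.2,"dz": 0,"wx": 0,"wy": 0,"wz": 0}
    - {"dx": 0.2,"dy": -0.4,"dz": 0,"wx": 0,"wy": 0,"wz": 0}
    - {"dx": 0.1,"dy": -0.5,"dz": 0,"wx": 0,"wy": 0,"wz": 0}

```text
t: 37.1
position: [628.1, -11.8, 46.8]
ee_rot: [-89.9, 29.1, -88.6]
contact_force: [0.3, -0.5, -0.5]
opening: 40.3
```

Request:
apply_moves:
  deltas:
    - {"dx": 0,"dy": -0.5,"dz": 0,"wx": 0,"wy": 0,"wz": 0}
    - {"dx": 0,"dy": -0.5,"dz": 0,"wx": 0,"wy": 0,"wz": 0}
    - {"dx": 0,"dy": -0.5,"dz": 0,"wx": 0,"wy": 0,"wz": 0}
    - {"dx": 0,"dy": -0.5,"dz": 0,"wx": 0,"wy": 0,"wz": 0}
    - {"dx": 0,"dy": -0.5,"dz": 0,"wx": 0,"wy": 0,"wz": 0}
    - {"dx": 0,"dy": -0.5,"dz": 0,"wx": 0,"wy": 0,"wz": 0}
    - {"dx": 0,"dy": -0.5,"dz": 0,"wx": 0,"wy": 0,"wz": 0}
    - {"dx": 0,"dy": 0,"dz": 0,"wx": 0,"wy": 0,"wz": 0}

```text
t: 38.1
position: [629.5, -54.5, 123.8]
ee_rot: [-89.8, 29.1, -88.6]
contact_force: [-0.6, 0.8, -0.4]
opening: 40.4
```

```bash
python3 - <<'E'
from h import *
st();plate('t20')
p,d=vision.snapshot('scene')
cv2.imwrite('pics/s20.png',cv2.resize(p[200:310,320:450,::-1],None,fx=5.5,fy=5.4,interpolation=cv2.INTER_CUBIC))
C=cloud('scene',d)
p,d=vision.snapshot('top'); z=cloud('top',d)[...,2]
def rep(n,b,zz,lo,hi):
    m=np.zeros((480,640),bool); m[b[0]:b[1],b[2]:b[3]]=1; m&=(z>lo)&(z<hi)
    cs,_=cv2.findContours(m.astype(np.uint8),0,1); c=max(cs,key=cv2.contourArea); r=cv2.minAreaRect(ray('top',c[:,0,:],zz)[:,:2].astype(np.float32)); print(n,np.round(r[0],1),np.round(r[1],1))
rep('tape',(250,305,390,445),24,12,100);rep('sander',(262,330,165,215),45,12,100);rep('tub',(150,195,235,280),85,60,100)
print('plate z tilt')
b=(z>212)&(z<222); b[:170]=0;b[290:]=0;b[:,:235]=0;b[:,412:]=0
P=cloud('top',d)[b]; c=np.linalg.lstsq(np.c_[P[:,:2]-P[:,:2].mean(0),np.ones(len(P))],P[:,2],rcond=None)[0];print(c)
E
```

```text
t 38.1 [629.5 -54.5 123.8] [-89.8  29.1 -88.6] J [ 23.8  32.3 -12.8  86.5 -22.8  70.5  23.2] F [-0.6  0.8 -0.4]
plate [629.3  89.4] [109.6 107.3] yaw rel -0.39 in trimmer [-43.6 -45.5]
tape [ 516.  -225.8] [53.8 97. ]
sander [461.  277.6] [ 61.8 108.8]
tub [741.3 129.6] [67.5 62.2]
plate z tilt
[-1.58640478e-03  3.45366940e-03  2.18847439e+02]
```

View pics/s20.png

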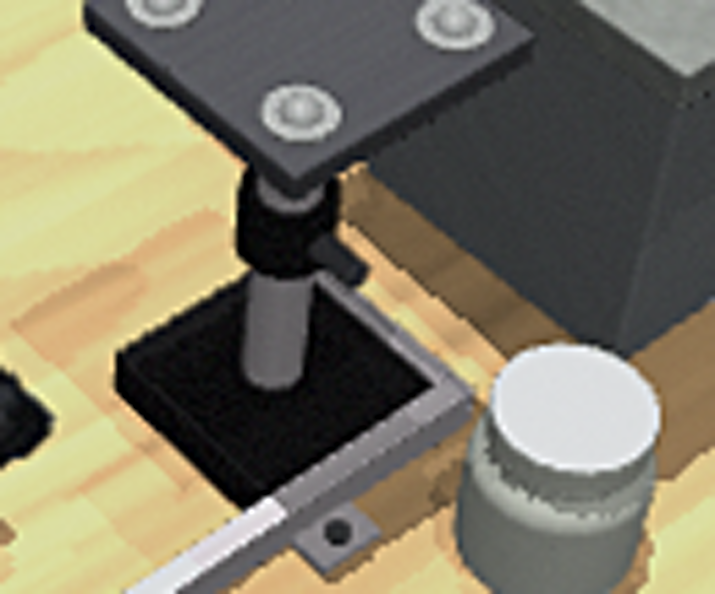

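View pics/t20.png

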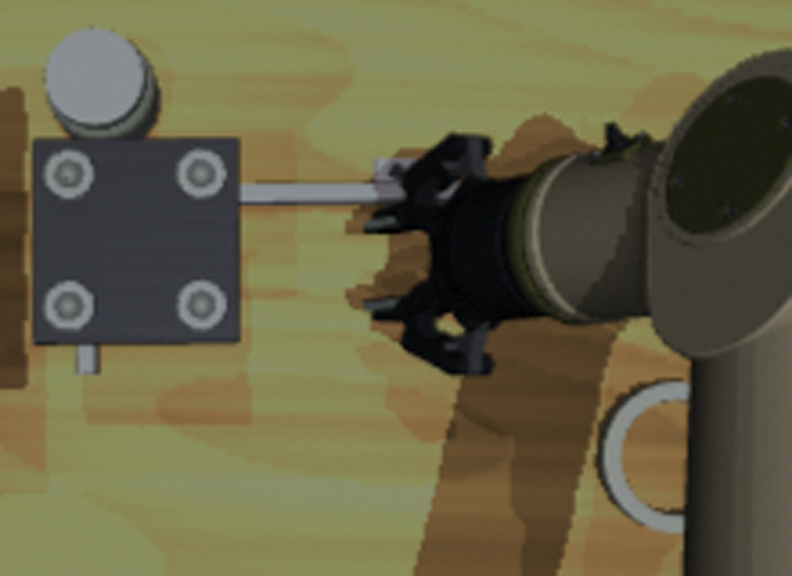

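```bash
python3 -c "
from rig import job_done
print(job_done())"
```

```text
the job is handed in; nothing more can be done
None
```

The stand is home in the corner against both rails, upright and square. I handed the job in at about 38 s with the hand clear; it reports no verdict.

I pushed the stand back against the fence with two low fingertips leaned about 29°. That squared it from about -14° and pressed it with about 19 N. I then slid it along the fence at about 20 mm/s, slowed near the end, and pressed it onto the end stop with about 23 N. The last added push moved it only about 0.1 mm.

**Last checks, after the hand backed off:**
- **Position:** the stand did not move when released. Its head measures (-43.6, -45.5) mm in the trimmer's frame against a target of (-45, -45). My fence measurement is uncertain by about 2 mm, so I relied on the contact force and the camera view for contact.
- **Square and upright:** yaw is 0.4° off my estimate of the rails' direction, which is within camera error. The head's tilt is at most 0.2°.
- **Contact:** the scene picture shows the base flush against both rails with no visible gap.
- **Bystanders:** the sanding block is where it was. The tub's measured centre differs by 1.8 mm, which I put down to part of it being hidden. The arm covers part of the tape roll, so its measured centre is off by about 23 mm, but its visible edge is in the same place in the picture.

One move was refused because a number was missing from a row; nothing moved, and I resent it complete.

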